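Clear the lacquer bench and pack the stone box

ROBOT

A 6-joint arm with a two-finger parallel gripper is mounted at the origin on the work surface. World frame = base frame: x ahead of the robot, y to its left, z up, the work surface at z = 0. Lengths are in m, angles in degrees, forces in N, time in s.
With the tool pointing down it reaches from about 0.4 to 0.825 m from the base axis. Payload 7 kg.
Tool frame: the origin (TCP) lies on the front face of the gripper's body, between the roots of the fingers; the fingertips stand 66 mm ahead of it and the grasp point (between the pads) lies 47 mm ahead of it; z points along the fingers, y is the line along which they close (so a half turn about z gives the same grasp; the last joint's range is limited). The gripper opens to 88 mm and grips with 3 to 60 N. Pads are 19 mm wide; open, the fingers measure 130 mm over their backs; the gripper's body (78 mm by 193 mm) begins 47 mm behind the grasp point.
Start: joints at [-50.243, 20.546, 0.682, 0, -70.136, -16.507], TCP at [0.266, -0.62, 0.292] pointing down, gripper open.
Joint ranges: [-176.03, 176.03], [-82.01, 121.73], [-58.28, 71.71], [-173.87, 95.51], [-174.79, -0.11], [-173.66, 173.66]. Speed limits (degrees/s): [136.94, 136.94, 172.46, 180, 180, 180].

INTERFACE

Orientations are given as [roll, pitch, yaw] about the fixed x, y, z axes, in that order (R = Rz(yaw) Ry(pitch) Rx(roll)).
In Python, from plant import ctrl gives the robot as it stands.
- The arm moves only by the tool send_rows, never from a script. Its argument "deltas" is a list of rows, each a list of 2 entries, a list of its own where there are three numbers: the shift along the tool's x, y, z each as a share of 800 mm, from -1 to 1, then the turn about the tool's z as a share of 90 degrees, from -1 to 1. A call has exactly 5 rows; each row is the pose to reach, as a shift and turn from the pose commanded when the call began, along the tool's axes at that moment; what a row does not reach only later rows make up. A row lasts 1/12 s, in which the tool goes at most 41.7 mm and 7.16 degrees, less where a joint would pass 70% of its speed; a pose out of reach is approached as far as the arm can. A call with a number of a shift or a turn outside -1 to 1 is refused whole. A call with a gripper value outside its range is refused whole. "gripper" is the opening, from 0 (shut) to 1 (fully open), set as the call begins (left out, the last holds). The fingers move at their own pace and stop on an object; the grip force is fixed at half the most. Time passes only in rows, so rows that repeat a pose let the fingers close, or fill a call up. It gives the time, the measured TCP pose, the force, the opening and the grip force at its end, in the units of the state.
- ctrl.get_obs(): the state, without advancing time (a new reading comes with each control period).
- ctrl.snapshot(name): name is "scene" or "top"; returns a dict with "color" (384x512x3 uint8, red, green, blue), "vertical_fov" (degrees; the focal length in pixels is half the picture's height over the tangent of half this angle, whatever the lens; pixels are square), "cx", "cy" (the principal point, pixels), "rvec" (rotation vector, rad) and "tvec" (3), from world to camera coordinates, as OpenCV has them. Camera axes: x right, y down, z forward; pixel columns grow to the right and rows downward; lengths in m; the calibration is good to about 2 mm. A picture is of the moment at which its call begins. There is no depth.
- ctrl.close_job(): hands the job in; it is judged then, once.
Trained networks look in a picture, given as the dict that the camera call returned (one of the last four; its "shot" number tells which), for a name from the list of things; names that differ only in an ending like _2 or _b are one class to them, and where a whole thing is asked for, a point or a joint stands for the part that bears it (a point fixed in the world has none). Each returns a list of dicts, best first, with "conf" (0 to 1); they miss things now and then, are a little off and sometimes report something else, mostly with a low value. They report only what shows in the picture. A call takes as long as a camera call. They do not tell look-alikes from the thing itself.
- ctrl.boxes_of(picture, thing): "xy" ([column, row] as shares, 0 to 1, of the picture: columns of its width, rows of its height, amid what is visible of it).
- ctrl.cut_out(picture, thing): "pixels" (384x512 bool, what is visible of it) and "xy" ([column, row] as shares, 0 to 1, of the picture: columns of its width, rows of its height, amid what is visible of it).
The state is a dict: "clock": time; "joint_pos": joint angles; "qvel": joint speeds; "tau": joint torques, N m; "tool_pos": TCP position; "orientation": TCP orientation; "force": force on the tool from outside, world axes, zero at the start; "moment": the same for the moment, N m; "opening": finger opening in m; "gripper_force": force on a finger pad.
Only numpy, scipy, OpenCV 4.12 (cv2) and the standard library are available. Lean on these libraries where they do the work, as an engineer would, in place of code of your own. Each camera call takes 0.05 s, during which the arm holds its last target. There are 200 camera calls.

TASK

Clear up this lacquer bench: first use the scraper block, never the fingers, to sweep all the loose shell chips off the black panel into the tray along its near edge. Then pack the scraper and every polishing stone into the plywood box so that nothing stands above its rim, and shut the lid fully. Leave the jar, the bowl of shells and the cup where they are.

Things in the scene. Friction and masses are not known exactly. Their poses are not given: they have to be found in the camera images.
- board: fixed work board: a black lacquered panel, 210 mm (its x) by 160 mm (its y), flat top 24 mm above the bench, with an open aluminium chip tray joined to its near (-x) edge. Origin: on the bench under the panel's centre; x points away from the tray, z up. Panel edges: x +-105 mm, y +-80 mm, no raised borders. The thin brass strokes in the lacquer are inlay, not chips.
- panel_far (a point): middle of the panel's far (+x) edge, at its top, 105 mm from its centre. The bench beyond it is clear for 40 mm, so a sweep may begin in the air past this edge.
- tray_mid (a point): centre of the chip tray's floor, 162 mm along the board's -x from its origin, 4 mm above the bench. The tray spans the board's x -220 to -105 mm and y -100 to +100 mm; its rim is 16 mm above the bench. What is pushed over the panel's -x edge drops 20 mm into it.
- scraper_mid (a point): scraper block, about 130 g, loose: black rubber foot 40 mm (its x) by 100 mm (its y), 12 mm high; on it a pale wooden grip rib 22 mm (x) by 64 mm (y), from 12 to 34 mm above the underside. Point: its centre, 17 mm above the underside; z up. Pinch the rib across its x and sweep along its x, a long edge first: the fingers then stay above the chips.
- box: fixed plywood box, outside 124 mm (its x) by 212 mm (its y) by 44 mm high, walls and floor 6 mm thick: inside 112 by 200 mm, 38 mm deep. Origin: centre of its underside, on the bench; z up. The lid is hinged along its +x rim.
- box_in (a point): centre of the box's inner floor, 6 mm above the bench. Side by side along the box's y fit the scraper (length along the box's x; easiest first) and three stones (56 mm length along the box's x, finger room at their ends). A fourth or fifth stone must be stacked: two thin ones (30 mm) stay below the rim; three thin ones, or one on the thick stone, stand too high for the lid.
- lid (a joint): flat wooden lid, 139 mm from hinge to free edge, 212 mm wide, 6 mm thick; rad: 0 shut flat on the rim, 1.57 upright, more is leaning back (+x; stop at 2.5). Starts at 1.9 to 2.3. Its stiff hinge (0.13 N m) holds it where it is left: push it over from behind and press it down from above. Shut, its free edge overhangs the box's -x wall by 15 mm.
- lid_hinge (a point): a point on the lid's hinge line, mid-length: 62 mm along the box's +x from its origin, 44.5 mm above the bench (the lid's lower face when shut).
- lid_edge (a point): middle of the lid's free edge, 139 mm from the hinge; it moves with the lid.
- T1_mid (a point): thick polishing stone, a plain grey block 40 mm (its x) by 56 mm (its y) by 32 mm high, about 160 g, loose, starts flat on the bench. Point: its centre, 16 mm above its underside. Absent in some starts.
- jar: bystander: closed black jar with green cap, 68 mm wide, 80 mm tall, beyond the board. Origin: centre of its underside.
- basket: bystander: pale bowl of egg shells, 150 mm wide, 65 mm tall, beyond the box. Origin: centre of its underside.
- cup: bystander: grey cup, 66 mm wide, 65 mm tall, to the robot's left. Origin: centre of its underside.
- S1_mid (a point): thin polishing stone, a plain grey block 40 mm (its x) by 56 mm (its y) by 15 mm high, about 75 g, loose, starts flat on the bench. Point: its centre, 7.5 mm above its underside. Absent in some starts.
- S2_mid (a point): thin polishing stone, a plain grey block 40 mm (its x) by 56 mm (its y) by 15 mm high, about 75 g, loose, starts flat on the bench. Point: its centre, 7.5 mm above its underside. Absent in some starts.
- S3_mid (a point): thin polishing stone, a plain grey block 40 mm (its x) by 56 mm (its y) by 15 mm high, about 75 g, loose, starts flat on the bench. Point: its centre, 7.5 mm above its underside. Absent in some starts.
- S4_mid (a point): thin polishing stone, a plain grey block 40 mm (its x) by 56 mm (its y) by 15 mm high, about 75 g, loose, starts flat on the bench. Point: its centre, 7.5 mm above its underside. Absent in some starts.
- C1: loose chip of thick white shell, about 26 by 22 mm and 6 mm thick, 12 g, lying on the panel. Origin: centre of its underside. Absent in some starts.
- C2: loose chip of thick white shell, about 26 by 22 mm and 6 mm thick, 12 g, lying on the panel. Origin: centre of its underside. Absent in some starts.
- C3: loose chip of thick white shell, about 26 by 22 mm and 6 mm thick, 12 g, lying on the panel. Origin: centre of its underside. Absent in some starts.
- C4: loose chip of thick white shell, about 26 by 22 mm and 6 mm thick, 12 g, lying on the panel. Origin: centre of its underside. Absent in some starts.
Mind the look-alikes: they are no part of the job. Leave any turquoise look-alike of the part that bears S1_mid alone.

How it is judged (in metres and radians):
On the way, in this order (a step that is already met when the one before it is completed fails the run):
1. the scraper is set down to the panel's surface (its foot within 8 mm of it, its centre over the panel) (x of scraper_mid in the frame of board between -0.13 and 0.125 m and y of scraper_mid in the frame of board between -0.1 and 0.1 m and z of scraper_mid in the frame of board between 0.03 and 0.049 m), for 0.2 s.
2. all chips lie in the tray (x of C1 in the frame of board between -0.216 and -0.1 m and y of C1 in the frame of board between -0.096 and 0.096 m and z of C1 in the frame of board between -0.005 and 0.022 m and x of C2 in the frame of board between -0.216 and -0.1 m and y of C2 in the frame of board between -0.096 and 0.096 m and z of C2 in the frame of board between -0.005 and 0.022 m and x of C3 in the frame of board between -0.216 and -0.1 m and y of C3 in the frame of board between -0.096 and 0.096 m and z of C3 in the frame of board between -0.005 and 0.022 m and x of C4 in the frame of board between -0.216 and -0.1 m and y of C4 in the frame of board between -0.096 and 0.096 m and z of C4 in the frame of board between -0.005 and 0.022 m), for 0.2 s.
At the end, for the whole second after the job is handed in: Every chip lies in the tray below the panel's top, the scraper and every stone lie inside the box below its rim, and the lid is shut to within 0.03 rad (all of step 2 and x of T1_mid in the frame of box between -0.057 and 0.057 m and y of T1_mid in the frame of box between -0.101 and 0.101 m and z of T1_mid in the frame of box between 0.005 and 0.044 m and x of S1_mid in the frame of box between -0.057 and 0.057 m and y of S1_mid in the frame of box between -0.101 and 0.101 m and z of S1_mid in the frame of box between 0.005 and 0.044 m and x of S2_mid in the frame of box between -0.057 and 0.057 m and y of S2_mid in the frame of box between -0.101 and 0.101 m and z of S2_mid in the frame of box between 0.005 and 0.044 m and x of S3_mid in the frame of box between -0.057 and 0.057 m and y of S3_mid in the frame of box between -0.101 and 0.101 m and z of S3_mid in the frame of box between 0.005 and 0.044 m and x of S4_mid in the frame of box between -0.057 and 0.057 m and y of S4_mid in the frame of box between -0.101 and 0.101 m and z of S4_mid in the frame of box between 0.005 and 0.044 m and x of scraper_mid in the frame of box between -0.057 and 0.057 m and y of scraper_mid in the frame of box between -0.101 and 0.101 m and z of scraper_mid in the frame of box between 0.005 and 0.044 m and value of joint lid below 0.03 rad); the robot touches nothing.
It fails at once if the fingers or arm push a chip (over 1 N) (contact force between any of the fingers, the arm and C1 above 1 N or contact force between any of the fingers, the arm and C2 above 1 N or contact force between any of the fingers, the arm and C3 above 1 N or contact force between any of the fingers, the arm and C4 above 1 N).
It fails at once if a bystander (jar, bowl or cup) is moved more than 30 mm (distance of any of jar, basket, cup from where it was at the start of the episode above 0.03 m).
Of T1, S1, S2, S3, S4 only 3 to 5 are there at a start; the rules pass over those that are not, and their reading is None.
Of C1, C2, C3, C4 only 2 to 4 are there at a start; the rules pass over those that are not, and their reading is None.
At some moment in a run one of scraper may be knocked a few centimetres aside while the robot is not near it.
It also fails if it takes over 210 s, if anything falls off the work surface, if the arm or the gripper's body presses on something with over 40 N, if the wrist force passes 120 N, or if a joint passes its speed limit or range.

## Working session

There is one attempt and no reset: what is moved stays moved. The work goes in short steps, Python scripts to look and compute and a tool call to move; the robot and the scene stay as the last step left them, time stands still between calls to the robot, and variables do not carry over. Pictures are saved under pics/ and viewed, at most 14 in all, crops included, and the job is handed in when it is done.

Besides the shell and the picture viewer there is one more tool, called after "Call:" as name([rows], argument=value, ...), one row to a line, values as JSON. send_rows: Moves the arm, as the interface text tells. Shift numbers are shares of 800 mm and turn numbers shares of 90 degrees, none past 1 either way. Its arguments: {"type":"object","properties":{"deltas":{"type":"array","items":{"type":"array"}},"gripper":{"type":"number"}},"required":["deltas"]}

```bash
ls; mkdir -p pics; cat > h.py <<'E'
import numpy as np, cv2, json
from plant import ctrl
from scipy.spatial.transform import Rotation as Ro
def cam(p):
    H,W=p["color"].shape[:2]; f=H/2/np.tan(np.radians(p["vertical_fov"])/2)
    K=np.array([[f,0,p["cx"]],[0,f,p["cy"]],[0,0,1]]); R=cv2.Rodrigues(np.array(p["rvec"],float))[0]
    return K,R,np.array(p["tvec"],float).ravel()
def onz(p,uv,z):
    K,R,t=cam(p); uv=np.atleast_2d(uv).astype(float)
    d=(np.linalg.inv(K)@np.c_[uv,np.ones(len(uv))].T).T@R; o=-R.T@t
    return o+d*((z-o[2])/d[:,2])[:,None]
def proj(p,X):
    K,R,t=cam(p); return cv2.projectPoints(np.atleast_2d(X).astype(float),cv2.Rodrigues(R)[0],t,K,None)[0][:,0]
def save(p,name,crop=None,scale=1):
    im=p["color"][:,:,::-1]
    if crop: im=im[crop[1]:crop[3],crop[0]:crop[2]]
    cv2.imwrite("pics/"+name,cv2.resize(im,None,fx=scale,fy=scale,interpolation=cv2.INTER_CUBIC))
def px(p,d): return np.array(d["xy"])*[p["color"].shape[1],p["color"].shape[0]]
E
python3 - <<'E'
from h import *
s=ctrl.snapshot("scene");t=ctrl.snapshot("top")
im=lambda p:p["color"][:,:,::-1]
for n,p in(("scene",s),("top",t)):
    save(p,n+"0.png",None,1.5)
    K,R,tt=cam(p);print(n,K[0,0],K[:2,2],"pos",-R.T@tt,"axis",R[2])
    for th in ["board","scraper_mid","box","lid","lid_edge","T1_mid","S1_mid","C1","jar","basket","cup"]:
        print(th,[(px(p,d).round().tolist(),round(d["conf"],2)) for d in ctrl.boxes_of(p,th)])
print(ctrl.get_obs())
E
```

```text
pics
scene 406.01812606829367 [256.17991855 192.17652353] pos [1.50585526 0.12079409 0.8125489 ] axis [-0.78957624 -0.01913919 -0.61335394]
board [([223.0, 191.0], 0.64)]
scraper_mid [([300.0, 238.0], 0.71), ([254.0, 263.0], 0.42)]
box [([142.0, 171.0], 0.9)]
lid [([142.0, 169.0], 0.81)]
lid_edge [([143.0, 169.0], 0.97)]
T1_mid [([301.0, 197.0], 0.48)]
S1_mid [([335.0, 185.0], 0.61), ([367.0, 199.0], 0.59), ([225.0, 193.0], 0.45)]
C1 [([237.0, 208.0], 0.4), ([219.0, 190.0], 0.39)]
jar [([253.0, 262.0], 0.78)]
basket [([126.0, 241.0], 0.68)]
cup []
top 370.983682446574 [254.02904176 194.11523859] pos [0.3724477  0.07885666 0.97128109] axis [ 0.18966637  0.00303203 -0.98184392]
board [([294.0, 237.0], 0.93)]
scraper_mid [([204.0, 155.0], 0.81), ([398.0, 199.0], 0.16)]
box [([391.0, 221.0], 0.86), ([161.0, 227.0], 0.27)]
lid [([397.0, 199.0], 0.73)]
lid_edge [([397.0, 201.0], 0.77)]
T1_mid [([199.0, 215.0], 0.78)]
S1_mid [([115.0, 229.0], 0.94), ([159.0, 248.0], 0.73), ([291.0, 235.0], 0.3), ([376.0, 112.0], 0.17)]
C1 [([270.0, 181.0], 0.44)]
jar [([249.0, 102.0], 0.77), ([197.0, 252.0]
[... 165 characters left out ...]
([289.0, 236.0], 0.24)]
{'clock': 1.2, 'joint_pos': array([-5.02413481e+01,  2.05446755e+01,  6.81824120e-01,  1.63926938e-03,
       -7.01359595e+01, -1.65076490e+01]), 'qvel': array([ 0.0558939 , -0.00092818, -0.0800231 ,  0.05329503, -0.13166286,
        0.13726443]), 'tau': array([ 3.61083657e-04, -5.82401419e+01,  2.93307030e+01,  7.00251058e+00,
        1.24315787e-02,  1.22170476e-05]), 'tool_pos': array([ 0.2664377 , -0.62016725,  0.29218441]), 'orientation': array([-1.79998422e+02, -1.14033994e-03, -1.56748440e+02]), 'force': array([-0.43341708,  0.42162128,  0.88036533]), 'moment': array([ 0.04581677, -0.021158  , -0.01712162]), 'gripper_force': 0.0, 'opening': 0.08788293608973312}
```

View pics/top0.png

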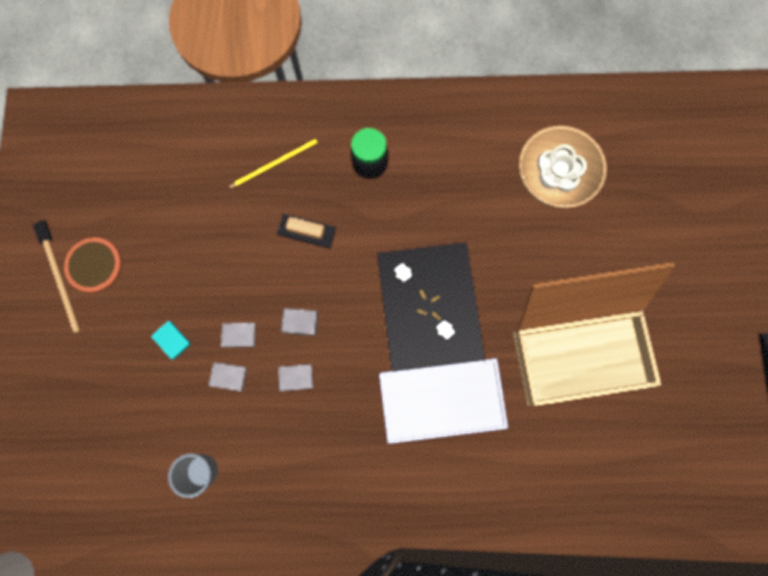

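View pics/scene0.png

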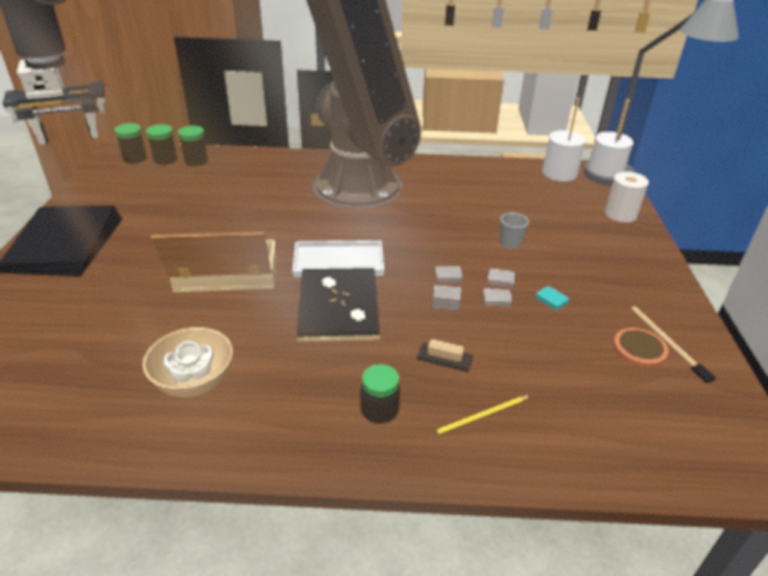

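The top view (1.5x) shows the scraper at (307,231) and two chips at (403,272) and (445,329). Grey stones are at (299,321), (238,335), (227,376) and (296,377), and the turquoise look-alike to leave alone is at (170,340). In the scene view (447,296) is the thick stone, which is (299,321) in top. The brass inlay is at about (430,303). Next I fit the poses with models in both views.

```bash
cat > fit.py <<'E'
from h import *
from scipy.optimize import minimize
def boxpts(sx,sy,z0,z1): return np.array([[a*sx/2,b*sy/2,z] for a in(-1,1) for b in(-1,1) for z in(z0,z1)])
def place(P,x,y,yaw,z=0):
    c,s=np.cos(yaw),np.sin(yaw); return P@np.array([[c,-s,0],[s,c,0],[0,0,1]]).T+[x,y,z]
S=4
def sil(p,Ps,shape):
    m=np.zeros((shape[0]*S,shape[1]*S),np.uint8)
    for P in Ps:
        h=cv2.convexHull(((proj(p,P)+.5)*S-.5).astype(np.float32))
        cv2.fillConvexPoly(m,np.round(h*16).astype(np.int32),1,shift=4)
    return m
def fit(views,parts,x0,fitz=False,yaws=None):
    # views: list of (pic, boolmask)
    big=[(p,cv2.resize(m.astype(np.uint8),None,fx=S,fy=S,interpolation=cv2.INTER_NEAREST)) for p,m in views]
    def cost(v):
        c=0
        for p,m in big:
            r=sil(p,[place(P,v[0],v[1],v[2],v[3] if fitz else 0) for P in parts],(384,512))
            c+=1-(r&m).sum()/(r|m).sum()
        return c
    best=None
    for yw in (yaws if yaws is not None else [x0[2]]):
        v0=[x0[0],x0[1],yw]+([0.] if fitz else [])
        sim=np.array([v0]+[np.array(v0)+np.eye(len(v0))[i]*[.008,.008,.25,.01][i] for i in range(len(v0))])
        o=minimize(cost,v0,method="Nelder-Mead",options=dict(initial_simplex=sim,xatol=1e-4,fatol=1e-4,maxiter=150))
        if best is None or o.fun<best.fun: best=o
    return best.x,best.fun/len(views)
def nearmask(p,mask,uv):
    n,l=cv2.connectedComponents(mask.astype(np.uint8)); ys,xs=np.nonzero(l)
    i=np.argmin((xs-uv[0])**2+(ys-uv[1])**2); return l==l[ys[i],xs[i]]
def hsv(p): return cv2.cvtColor(p["color"],cv2.COLOR_RGB2HSV).astype(int)
def greymask(p):
    h=hsv(p); return (h[...,1]<60)&(h[...,2]>95)
FOOT=boxpts(.04,.1,0,.012);RIB=boxpts(.022,.064,.012,.034)
TH=boxpts(.04,.056,0,.015);TK=boxpts(.04,.056,0,.032)
E
python3 - <<'E'
from fit import *
s=ctrl.snapshot("scene");t=ctrl.snapshot("top")
for name,uv,M in [("T1",(199,214),TK),("Sa",(159,223),TH),("Sb",(151,251),TH),("Sc",(197,252),TH)]:
    zc=M[:,2].max()
    x=onz(t,uv,zc)[0]
    mt=nearmask(t,greymask(t),uv); ms=nearmask(s,greymask(s),proj(s,[x[0],x[1],zc/2])[0])
    for fz in (0,1):
        v,c=fit([(t,mt),(s,ms)],[M],[x[0],x[1],0],fz,[0,.4,.8,1.2,1.57,2.0,2.4])
        print(name,mt.sum(),ms.sum(),v.round(4),"yaw",np.degrees(v[2]).round(1),"err",round(c,3))
# box rims and board: colors
for p,pts in ((t,[(204,155),(190,150),(283,170),(290,265),(300,200),(400,240),(350,230),(430,240),(355,245),(398,190),(230,190)]),(s,[(292,237),(300,234),(225,171),(230,210),(142,165),(150,190)])):
    for c,r in pts: print((c,r),p["color"][r,c],end=" ")
    print()
for n,p in(("s",s),("t",t)):
  for th in("scraper_mid","board","box","lid","C1"):
    for d in ctrl.cut_out(p,th)[:4]:
        m=d["pixels"];ys,xs=np.nonzero(m);print(n,th,round(d["conf"],2),px(p,d).round(1),m.sum(),(xs.min(),xs.max(),ys.min(),ys.max()))
save(t,"t1.png",(180,130,450,300),2.9)
E
```

```text
T1 380 278 [ 0.5061  0.2254 -0.093 ] yaw -5.3 err 0.13
T1 380 278 [0.506  0.2251 3.053  0.0046] yaw 174.9 err 0.086
Sa 368 201 [0.4865 0.3342 3.1502] yaw 180.5 err 0.144
Sa 368 201 [0.4869 0.3331 0.032  0.0051] yaw 1.8 err 0.09
Sb 375 180 [0.4156 0.3499 2.9701] yaw 170.2 err 0.151
Sb 375 180 [0.416  0.3494 2.9664 0.005 ] yaw 170.0 err 0.091
Sc 372 179 [0.4113 0.2332 3.2173] yaw 184.3 err 0.149
Sc 372 179 [0.4117 0.2327 0.0778 0.006 ] yaw 4.5 err 0.088
(204, 155) [202 160 114] (190, 150) [122 100  80] (283, 170) [53 51 54] (290, 265) [249 250 253] (300, 200) [65 63 65] (400, 240) [249 234 185] (350, 230) [251 238 193] (430, 240) [113  94  70] (355, 245) [248 233 183] (398, 190) [141  90  57] (230, 190) [117  75  51] 
(292, 237) [139 115  88] (300, 234) [209 180 136] (225, 171) [247 247 246] (230, 210) [77 72 69] (142, 165) [128  93  66] (150, 190) [181 158 121] 
s board 0.97 [222.5 191.2] 3601 (np.int64(196), np.int64(255), np.int64(160), np.int64(227))
s box 0.63 [147.5 174.6] 2771 (np.int64(102), np.int64(184), np.int64(155), np.int64(194))
s lid 0.92 [140.4 168. ] 1953 (np.int64(10
[... 260 characters left out ...]
nt64(235), np.int64(242), np.int64(208), np.int64(212))
t scraper_mid 0.93 [201.7 155.1] 564 (np.int64(185), np.int64(223), np.int64(144), np.int64(165))
t scraper_mid 0.3 [397.  198.9] 2722 (np.int64(346), np.int64(449), np.int64(176), np.int64(220))
t board 0.64 [291.4 236.1] 8549 (np.int64(252), np.int64(338), np.int64(162), np.int64(294))
t box 0.82 [391.9 224.2] 7228 (np.int64(344), np.int64(449), np.int64(176), np.int64(270))
t lid 0.7 [397.3 198.8] 2636 (np.int64(347), np.int64(450), np.int64(176), np.int64(219))
t C1 0.65 [297.7 219. ] 74 (np.int64(293), np.int64(302), np.int64(215), np.int64(224))
t C1 0.6 [267.4 180.2] 74 (np.int64(264), np.int64(273), np.int64(177), np.int64(187))
```

View pics/t1.png

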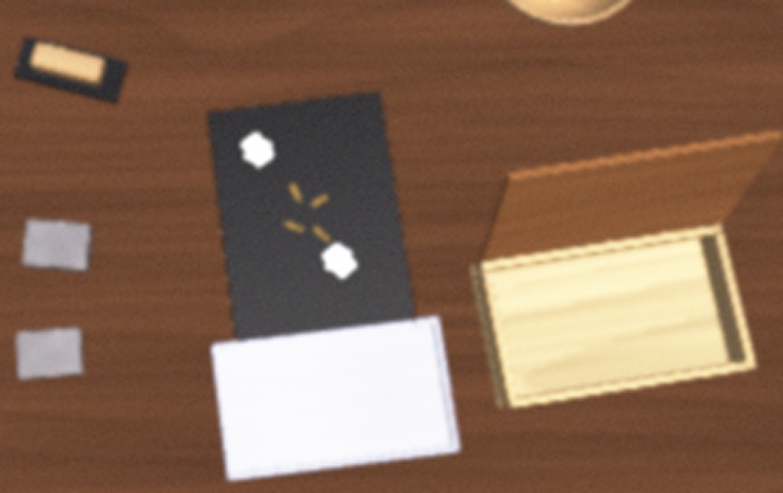

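The crop confirms two white chips on the panel at crop (258,150) and (339,261), with the brass strokes between them as inlay. The box is empty and its lid leans back.

```bash
cat > scene1.py <<'E'
from fit import *
s=ctrl.snapshot("scene");t=ctrl.snapshot("top")
def hullmask(m):
    c=np.argwhere(m)[:,::-1].astype(np.int32); o=np.zeros(m.shape,np.uint8); cv2.fillConvexPoly(o,cv2.convexHull(c),1); return o>0
def at(p,X): return proj(p,X)[0]
# panel
def dark(p): h=hsv(p); return (h[...,2]<100)&(h[...,1]<70)
def op(m,k=3): return cv2.morphologyEx(m.astype(np.uint8),cv2.MORPH_OPEN,np.ones((k,k)))>0
b=onz(t,(283,200),.024)[0]
PAN=[boxpts(.21,.16,0.0235,.024)]
mt=hullmask(nearmask(t,op(dark(t)),(285,200)))
ms=hullmask(nearmask(s,op(dark(s)),at(s,b)))
for V in ([(t,mt)],[(t,mt),(s,ms)]): v,c=fit(V,PAN,[b[0],b[1],0],False,[-.1,.1]); print("board",v.round(4),np.degrees(v[2]).round(1),round(c,3))
board=v
def cream(p): h=hsv(p); return (h[...,2]>190)&(h[...,1]>35)&(h[...,1]<120)&(h[...,0]<35)
mt=hullmask(nearmask(t,op(cream(t)),(400,240)))
r=onz(t,(394,240),.044)[0]
v,c=fit([(t,mt)],[boxpts(.124,.212,.0435,.044)],[r[0],r[1],0],False,[-.1,.1]); print("box",v.round(4),np.degrees(v[2]).round(1),round(c,3)); box=v
X=place(boxpts(.124,.212,0,.044),*box); print("box corners scene",proj(s,X).round().tolist())
# lid angle: free edge corner points in scene/top
hinge=lambda a,y:place(np.array([[.062-.139*np.cos(a),y,.0445+.139*np.sin(a)]]),*box)[0]
for a in(1.8,1.9,2,2.1,2.2,2.3): print("lid",a,[proj(q,np.array([hinge(a,.106),hinge(a,-.106)])).round(1).tolist() for q in(t,s)])
# scraper
x=onz(t,(204,153),.02)[0]
mt=[d for d in ctrl.cut_out(t,"scraper_mid")][0]["pixels"]; cs=[d for d in ctrl.cut_out(s,"scraper_mid")]
ms=[d["pixels"] for d in cs if np.hypot(*(px(s,d)-at(s,x)))<15][:1]
for V in ([(t,mt)],[(t,mt)]+[(s,m) for m in ms]):
    v,c=fit(V,[FOOT,RIB],[x[0],x[1],0],False,[-.2,-.5,.3]); print("scraper",v.round(4),np.degrees(v[2]).round(1),round(c,3))
for uv in((267.4,180.5),(297.5,219)):
    P=onz(t,np.array(uv),.030)[0]; print("chip",P.round(4),"board frame",((P-[board[0],board[1],0])@place(np.eye(3),0,0,board[2]).T).round(4))
E
python3 scene1.py
```

```text
board [ 0.5306 -0.0009  0.103 ] 5.9 0.024
board [0.5328 0.     0.1031] 5.9 0.052
box [ 0.4327 -0.2593  0.1318] 7.6 0.031
box corners scene [[121.0, 173.0], [118.0, 162.0], [183.0, 171.0], [182.0, 160.0], [114.0, 195.0], [111.0, 184.0], [181.0, 193.0], [180.0, 182.0]]
lid 1.8 [[[357.3, 198.1], [453.0, 183.4]], [[175.1, 150.6], [100.0, 152.6]]]
lid 1.9 [[[355.6, 192.5], [450.5, 177.9]], [[175.0, 154.2], [99.3, 156.3]]]
lid 2 [[[353.8, 187.2], [447.9, 172.8]], [[174.8, 158.1], [98.7, 160.3]]]
lid 2.1 [[[351.9, 182.5], [445.0, 168.2]], [[174.8, 162.4], [98.3, 164.7]]]
lid 2.2 [[[350.0, 178.2], [442.1, 164.2]], [[174.8, 166.9], [98.0, 169.3]]]
lid 2.3 [[[348.1, 174.6], [439.0, 160.7]], [[174.8, 171.6], [97.8, 174.0]]]
scraper [ 0.6719  0.2145 -0.2765] -15.8 0.114
scraper [ 0.6712  0.2167 -0.274 ] -15.7 0.12
chip [0.5896 0.0462 0.03  ] board frame [0.0612 0.0401 0.03  ]
chip [ 0.4872 -0.0277  0.03  ] board frame [-0.0482 -0.0229  0.03  ]
```

Poses are consistent, and the lid is at about 1.92 rad. T1 is the grey thick stone, the three thin ones are Sa, Sb and Sc, and the turquoise one stays put. Now a small planner that prints shifts in tool shares.

```bash
cat > plan.py <<'E'
import sys,json
from h import *
# waypoints: x,y,z,yaw ; prints calls needed: per call the 5-row ramp end (shares)
W=json.loads(sys.argv[1]); o=ctrl.get_obs(); p=np.array(o["tool_pos"]); yaw=o["orientation"][2]
print("now",p.round(4),o["orientation"].round(2),"t",round(o["clock"],2),"open",round(o["opening"],4),"F",o["force"].round(1),"j",o["joint_pos"].round(0))
for w in W:
    t=np.array(w[:3],float); ty=w[3] if len(w)>3 else yaw
    dy=(ty-yaw+180)%360-180 if abs(ty-yaw)>180 else ty-yaw
    n=max(1,int(np.ceil(max(np.linalg.norm(t-p)/.2,abs(dy)/35))))
    for k in range(n):
        d=(t-p)/(n-k); a=np.radians(yaw); turn=dy/(n-k)
        sh=np.array([np.cos(a)*d[0]+np.sin(a)*d[1],np.sin(a)*d[0]-np.cos(a)*d[1],-d[2]])/.8
        sh=sh.round(4); tu=round(-turn/90,3)
        e=sh*.8; p=p+[np.cos(a)*e[0]+np.sin(a)*e[1],np.sin(a)*e[0]-np.cos(a)*e[1],-e[2]]
        yaw-=tu*90; dy+=tu*90
        print(w,"call",k+1,"/",n,"end",sh.tolist(),tu)
        if len(sys.argv)>2: print("   ",[[(sh*f).round(4).tolist(),round(tu*f,3)] for f in(.2,.4,.6,.8,1)])
    p=p.copy()
E
python3 plan.py '[[0.672,0.216,0.26,-105.7],[0.672,0.216,0.12,-105.7]]' r
```

```text
now [ 0.2664 -0.6202  0.2922] [-180.      0.   -156.75] t 2.0 open 0.0875 F [-0.8 -0.1  0.3] j [-50.  21.   1.  -0. -70. -17.]
[0.672, 0.216, 0.26, -105.7] call 1 / 5 end [-0.1757, 0.152, 0.008] -0.113
    [[[-0.0351, 0.0304, 0.0016], np.float64(-0.023)], [[-0.0703, 0.0608, 0.0032], np.float64(-0.045)], [[-0.1054, 0.0912, 0.0048], np.float64(-0.068)], [[-0.1406, 0.1216, 0.0064], np.float64(-0.09)], [[-0.1757, 0.152, 0.008], np.float64(-0.113)]]
[0.672, 0.216, 0.26, -105.7] call 2 / 5 end [-0.1998, 0.1186, 0.0081] -0.114
    [[[-0.04, 0.0237, 0.0016], np.float64(-0.023)], [[-0.0799, 0.0474, 0.0032], np.float64(-0.046)], [[-0.1199, 0.0712, 0.0049], np.float64(-0.068)], [[-0.1598, 0.0949, 0.0065], np.float64(-0.091)], [[-0.1998, 0.1186, 0.0081], np.float64(-0.114)]]
[0.672, 0.216, 0.26, -105.7] call 3 / 5 end [-0.2177, 0.0812, 0.008] -0.113
    [[[-0.0435, 0.0162, 0.0016], np.float64(-0.023)], [[-0.0871, 0.0325, 0.0032], np.float64(-0.045)], [[-0.1306, 0.0487, 0.0048], np.float64(-0.068)], [[-0.1742, 0.065, 0.0064], np.float64(-0.09)], [[-0.2177, 0.0812, 0.008], np.float64(-0.113)]]
[0.
[... 218 characters left out ...]
.068)], [[-0.1829, 0.0332, 0.0065], np.float64(-0.091)], [[-0.2286, 0.0415, 0.0081], np.float64(-0.114)]]
[0.672, 0.216, 0.26, -105.7] call 5 / 5 end [-0.2323, 0.0001, 0.008] -0.113
    [[[-0.0465, 0.0, 0.0016], np.float64(-0.023)], [[-0.0929, 0.0, 0.0032], np.float64(-0.045)], [[-0.1394, 0.0001, 0.0048], np.float64(-0.068)], [[-0.1858, 0.0001, 0.0064], np.float64(-0.09)], [[-0.2323, 0.0001, 0.008], np.float64(-0.113)]]
[0.672, 0.216, 0.12, -105.7] call 1 / 1 end [-0.0, -0.0, 0.175] -0.0
    [[[-0.0, -0.0, 0.035], np.float64(-0.0)], [[-0.0, -0.0, 0.07], np.float64(-0.0)], [[-0.0, -0.0, 0.105], np.float64(-0.0)], [[-0.0, -0.0, 0.14], np.float64(-0.0)], [[-0.0, -0.0, 0.175], np.float64(-0.0)]]
```

Call:
send_rows([
  [[-0.035,0.03,0.002],-0.023],
  [[-0.07,0.061,0.003],-0.045],
  [[-0.105,0.091,0.005],-0.068],
  [[-0.141,0.122,0.006],-0.09],
  [[-0.176,0.152,0.008],-0.113],
], gripper=1)

```text
clock: 2.42
tool_pos: [0.3482, -0.4514, 0.2859]
orientation: [-180.0, 0.0, -146.5]
force: [0.6, 0.7, 0.2]
opening: 0.0876
gripper_force: 0.0
```

Call:
send_rows([
  [[-0.04,0.024,0.002],-0.023],
  [[-0.08,0.047,0.003],-0.046],
  [[-0.12,0.071,0.005],-0.068],
  [[-0.16,0.095,0.007],-0.091],
  [[-0.2,0.118,0.008],-0.114],
])

```text
clock: 2.83
tool_pos: [0.4297, -0.2842, 0.2795]
orientation: [-180.0, 0.0, -136.2]
force: [-0.1, 0.0, -0.1]
opening: 0.0877
gripper_force: 0.0
```

Call:
send_rows([
  [[-0.044,0.016,0.002],-0.023],
  [[-0.087,0.032,0.003],-0.045],
  [[-0.131,0.049,0.005],-0.068],
  [[-0.174,0.065,0.006],-0.09],
  [[-0.218,0.081,0.008],-0.113],
])

```text
clock: 3.25
tool_pos: [0.5112, -0.1168, 0.2735]
orientation: [-180.0, 0.0, -126.0]
force: [0.5, -0.5, -1.3]
opening: 0.0875
gripper_force: 0.0
```

Call:
send_rows([
  [[-0.046,0.008,0.002],-0.023],
  [[-0.091,0.017,0.003],-0.046],
  [[-0.137,0.025,0.005],-0.068],
  [[-0.183,0.033,0.007],-0.091],
  [[-0.229,0.041,0.008],-0.114],
])

```text
clock: 3.67
tool_pos: [0.5928, 0.0505, 0.2667]
orientation: [-180.0, 0.0, -115.8]
force: [1.4, -0.3, -1.0]
opening: 0.0879
gripper_force: 0.0
```

Call:
send_rows([
  [[-0.046,0,0.002],-0.023],
  [[-0.093,0,0.003],-0.045],
  [[-0.139,0,0.005],-0.068],
  [[-0.186,0,0.006],-0.09],
  [[-0.232,0,0.008],-0.113],
])

```text
clock: 4.08
tool_pos: [0.6739, 0.2175, 0.2603]
orientation: [-180.0, 0.0, -105.6]
force: [0.9, -1.0, 0.6]
opening: 0.0879
gripper_force: 0.0
```

```bash
cat > scr.py <<'E'
from fit import *
import sys
s=ctrl.snapshot("scene");t=ctrl.snapshot("top")
for n,p in(("s",s),("t",t)):
    for d in ctrl.cut_out(p,"scraper_mid")[:3]: print(n,round(d["conf"],2),px(p,d).round(1),d["pixels"].sum(),"xy@.017",onz(p,px(p,d),.017)[0].round(3))
save(s,sys.argv[1],(240,170,360,280),5)
o=ctrl.get_obs();T=o["tool_pos"]; print("tcp proj",proj(s,[T,T-[0,0,.066]]).round().tolist(),proj(t,[T]).round().tolist())
E
python3 scr.py s2.png; python3 plan.py '[[0.672,0.216,0.14,-105.7],[0.672,0.216,0.085,-105.7]]'
```

```text
s 0.87 [297.4 240.3] 536 xy@.017 [0.691 0.22  0.017]
t 0.58 [208.  155.9] 401 xy@.017 [0.664 0.203 0.017]
tcp proj [[304.0, 164.0], [302.0, 186.0]] [[186.0, 117.0]]
now [0.6733 0.2167 0.259 ] [ 1.7994e+02 -6.0000e-02 -1.0565e+02] t 4.28 open 0.0875 F [ 0.  -0.1  0.6] j [ 34.  25.   3.  -0. -68. -49.]
[0.672, 0.216, 0.14, -105.7] call 1 / 1 end [0.0013, 0.0013, 0.1488] 0.001
[0.672, 0.216, 0.085, -105.7] call 1 / 1 end [-0.0, 0.0, 0.0687] -0.0
```

View pics/s2.png

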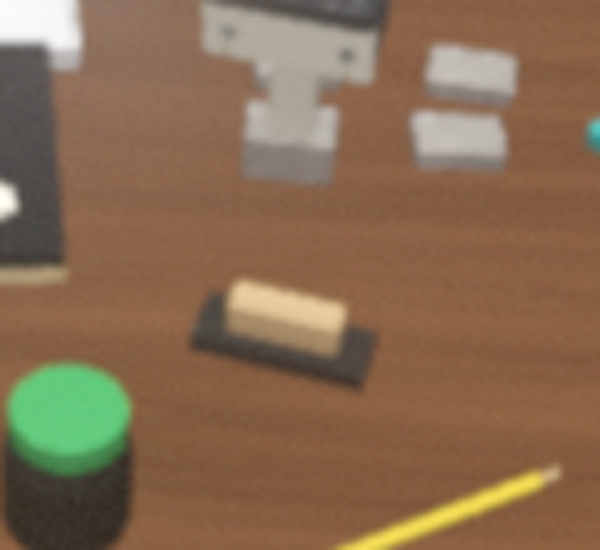

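```bash
python3 - <<'E'
from fit import *
s=ctrl.snapshot("scene")
print(onz(s,(298,230.6),.034),proj(s,[[.672,.216,.034],[.672,.216,.012]]))
X=place(np.r_[FOOT,RIB],.672,.216,np.radians(-15.7)); print(((proj(s,X)-[240,170])*5).round().tolist())
# scene-only and scene masks fit of stones
for uv,M in [((199,214),TK),((159,223),TH)]:
    x={199:(.506,.2254),159:(.4865,.334)}[uv[0]]
    ms=nearmask(s,greymask(s),proj(s,[x[0],x[1],.01])[0]); print(ms.sum(),fit([(s,ms)],[M],[x[0],x[1],0],False,[0,.05]))
E
```

```text
[[0.67022977 0.22059542 0.034     ]] [[296.37833063 230.9601161 ]
 [295.72695525 236.64904925]]
[[202.0, 305.0], [203.0, 290.0], [370.0, 346.0], [373.0, 331.0], [183.0, 351.0], [184.0, 336.0], [356.0, 394.0], [358.0, 378.0], [229.0, 308.0], [231.0, 279.0], [338.0, 334.0], [342.0, 305.0], [219.0, 333.0], [221.0, 304.0], [330.0, 360.0], [334.0, 331.0]]
1884 (array([0.49830482, 0.22782558, 0.02558475]), np.float64(0.8526547076378185))
207 (array([ 0.48061711,  0.33590503, -0.01007305]), np.float64(0.07386363636363635))
```

Call:
send_rows([
  [[0,0.001,0.03],0],
  [[0.001,0.002,0.06],0],
  [[0.001,0.003,0.09],0],
  [[0.001,0.003,0.12],0],
  [[0.001,0.003,0.149],0],
])

```text
clock: 4.75
tool_pos: [0.6705, 0.2141, 0.1409]
orientation: [-180.0, 0.0, -105.8]
force: [0.9, 0.1, -1.1]
opening: 0.0874
gripper_force: 0.0
```

Call:
send_rows([
  [[0,0,0.015],0],
  [[0,0,0.03],0],
  [[0,0,0.045],0],
  [[0,0,0.06],0],
  [[0,0,0.0715],0],
])

```text
clock: 5.17
tool_pos: [0.6709, 0.2154, 0.0832]
orientation: [-180.0, 0.0, -105.7]
force: [-0.2, 0.3, -0.0]
opening: 0.0875
gripper_force: 0.0
```

Call:
send_rows([
  [[0,0,0],0],
  [[0,0,0],0],
  [[0,0,0],0],
  [[0,0,0],0],
  [[0,0,0],0],
], gripper=0)

```text
clock: 5.58
tool_pos: [0.6712, 0.2158, 0.0846]
orientation: [-179.9, 0.1, -105.7]
force: [-0.4, -0.1, -0.1]
opening: 0.06
gripper_force: 0.0
```

Call:
send_rows([
  [[0,0,0],0],
  [[0,0,0],0],
  [[0,0,0],0],
  [[0,0,0],0],
  [[0,0,0],0],
])

```text
clock: 6.0
tool_pos: [0.6708, 0.2155, 0.0838]
orientation: [-180.0, 0.0, -105.7]
force: [1.0, -1.2, 0.5]
opening: 0.0264
gripper_force: 1.5
```

Call:
send_rows([
  [[0,0,0],0],
  [[0,0,0],0],
  [[0,0,0],0],
  [[0,0,0],0],
  [[0,0,0],0],
])

```text
clock: 6.42
tool_pos: [0.6709, 0.2155, 0.0838]
orientation: [-180.0, 0.0, -105.7]
force: [0.2, -0.6, 0.4]
opening: 0.0214
gripper_force: 30.0
```

```bash
python3 plan.py '[[0.671,0.2155,0.2,-105.7],[0.661,0.058,0.2,-84.1],[0.661,0.058,0.11,-84.1],[0.636,0.056,0.1078,-84.1]]' r; python3 plan.py "[]"
```

```text
now [0.6709 0.2155 0.0838] [-179.99    0.   -105.72] t 6.42 open 0.0214 F [ 0.2 -0.6  0.4] j [ 34.  33.  -8.   0. -49. -49.]
[0.671, 0.2155, 0.2, -105.7] call 1 / 1 end [0.0, -0.0001, -0.1453] -0.0
    [[[0.0, -0.0, -0.0291], np.float64(-0.0)], [[0.0, -0.0, -0.0581], np.float64(-0.0)], [[0.0, -0.0001, -0.0872], np.float64(-0.0)], [[0.0, -0.0001, -0.1162], np.float64(-0.0)], [[0.0, -0.0001, -0.1453], np.float64(-0.0)]]
[0.661, 0.058, 0.2, -84.1] call 1 / 1 end [0.1929, -0.0413, 0.0] -0.24
    [[[0.0386, -0.0083, 0.0], np.float64(-0.048)], [[0.0772, -0.0165, 0.0], np.float64(-0.096)], [[0.1157, -0.0248, 0.0], np.float64(-0.144)], [[0.1543, -0.033, 0.0], np.float64(-0.192)], [[0.1929, -0.0413, 0.0], np.float64(-0.24)]]
[0.661, 0.058, 0.11, -84.1] call 1 / 1 end [0.0, -0.0, 0.1125] -0.0
    [[[0.0, -0.0, 0.0225], np.float64(-0.0)], [[0.0, -0.0, 0.045], np.float64(-0.0)], [[0.0, -0.0, 0.0675], np.float64(-0.0)], [[0.0, -0.0, 0.09], np.float64(-0.0)], [[0.0, -0.0, 0.1125], np.float64(-0.0)]]
[0.636, 0.056, 0.1078, -84.1] call 1 / 1 end [-0.0007, 0.0313, 0.0028] -0.0
    [[[-0.0001, 0.0063, 0.0006], np.float64(-0.0)], [[-0.0003, 0.0125, 0.0011], np.float64(-0.0)], [[-0.0004, 0.0188, 0.0017], np.float64(-0.0)], [[-0.0006, 0.025, 0.0022], np.float64(-0.0)], [[-0.0007, 0.0313, 0.0028], np.float64(-0.0)]]
now [0.6709 0.2155 0.0838] [-179.99    0.   -105.72] t 6.42 open 0.0214 F [ 0.2 -0.6  0.4] j [ 34.  33.  -8.   0. -49. -49.]
```

Call:
send_rows([
  [[0,0,-0.029],0],
  [[0,0,-0.058],0],
  [[0,0,-0.087],0],
  [[0,0,-0.116],0],
  [[0,0,-0.145],0],
])

```text
clock: 6.83
tool_pos: [0.6704, 0.2153, 0.2004]
orientation: [179.9, -0.0, -105.7]
force: [0.5, -0.4, -1.9]
opening: 0.0217
gripper_force: 30.0
```

Call:
send_rows([
  [[0.039,-0.008,0],-0.048],
  [[0.077,-0.017,0],-0.096],
  [[0.116,-0.025,0],-0.144],
  [[0.154,-0.033,0],-0.192],
  [[0.193,-0.041,0],-0.24],
])

```text
clock: 7.25
tool_pos: [0.6598, 0.0567, 0.1995]
orientation: [180.0, 0.0, -83.9]
force: [1.1, -0.4, -1.0]
opening: 0.0217
gripper_force: 30.0
```

Call:
send_rows([
  [[0,0,0.022],0],
  [[0,0,0.045],0],
  [[0,0,0.068],0],
  [[0,0,0.09],0],
  [[0,0,0.1115],0],
])

```text
clock: 7.67
tool_pos: [0.6601, 0.0577, 0.1094]
orientation: [180.0, 0.0, -84.2]
force: [-0.5, 0.3, -1.0]
opening: 0.0216
gripper_force: 30.0
```

Call:
send_rows([
  [[0,0.006,0],0],
  [[0,0.012,0],0],
  [[-0.001,0.019,0.0005],0],
  [[-0.001,0.025,0.0005],0],
  [[-0.001,0.031,0.001],0],
])

```text
clock: 8.08
tool_pos: [0.6357, 0.0565, 0.1112]
orientation: [-179.9, 0.0, -84.1]
force: [-0.3, -0.2, -1.1]
opening: 0.0215
gripper_force: 30.0
```

```bash
python3 - <<'E'
from fit import *
s=ctrl.snapshot("scene");t=ctrl.snapshot("top");o=ctrl.get_obs();print(o["tool_pos"],o["orientation"],o["force"])
save(s,"s3.png",(180,130,330,250),5)
E
```

```text
[0.63522939 0.05634506 0.11084885] [-1.79936240e+02  2.65457346e-02 -8.41058269e+01] [-0.50987182  0.27755604 -1.63216468]
```

View pics/s3.png

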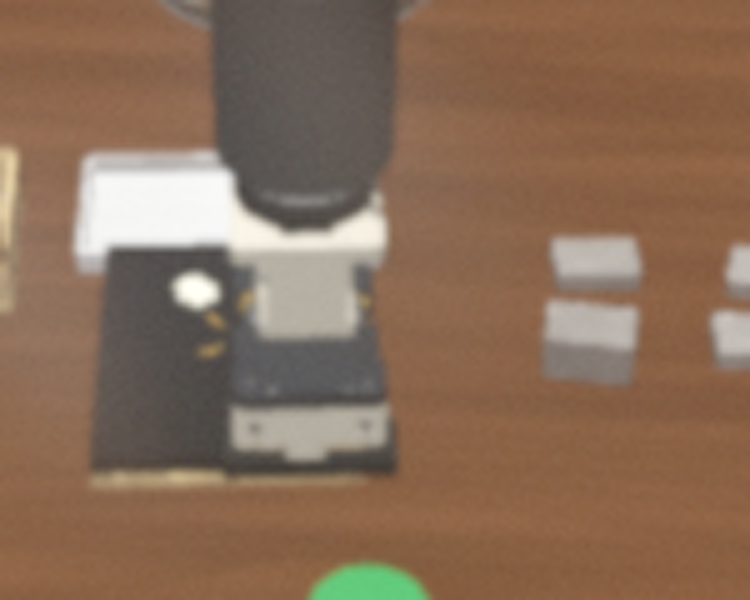

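Call:
send_rows([
  [[0,0,0.0005],0],
  [[0,0,0.001],0],
  [[0,0,0.0015],0],
  [[0,0,0.002],0],
  [[0,0,0.002],0],
])

```text
clock: 8.6
tool_pos: [0.6359, 0.0562, 0.1079]
orientation: [180.0, -0.0, -84.1]
force: [0.3, -0.1, -0.9]
opening: 0.0218
gripper_force: 30.0
```

Call:
send_rows([
  [[0,0.004,0],0],
  [[0,0.008,0],0],
  [[0,0.012,0],0],
  [[0,0.016,0],0],
  [[0,0.02,0],0],
])

```text
clock: 9.02
tool_pos: [0.6195, 0.0546, 0.1082]
orientation: [-180.0, 0.0, -84.1]
force: [0.9, 0.3, -1.5]
opening: 0.0217
gripper_force: 30.0
```

Call:
send_rows([
  [[0,0.012,0],0],
  [[0,0.024,0],0],
  [[0,0.036,0],0],
  [[0,0.048,0],0],
  [[0,0.06,0],0],
])

```text
clock: 9.43
tool_pos: [0.5709, 0.0495, 0.1083]
orientation: [180.0, 0.0, -84.1]
force: [-0.6, -0.1, -1.0]
opening: 0.0215
gripper_force: 30.0
```

Call:
send_rows([
  [[0,0.012,0],0],
  [[0,0.024,0],0],
  [[0,0.036,0],0],
  [[0,0.048,0],0],
  [[0,0.06,0],0],
])

```text
clock: 9.85
tool_pos: [0.5235, 0.0447, 0.1082]
orientation: [-180.0, 0.0, -84.1]
force: [0.0, 0.6, -1.0]
opening: 0.0218
gripper_force: 30.0
```

Call:
send_rows([
  [[0,0.012,0],0],
  [[0,0.024,0],0],
  [[0,0.036,0],0],
  [[0,0.048,0],0],
  [[0,0.06,0],0],
])

```text
clock: 10.27
tool_pos: [0.4757, 0.0397, 0.1082]
orientation: [-180.0, 0.0, -84.1]
force: [-0.1, 0.0, -0.9]
opening: 0.0219
gripper_force: 30.0
```

Call:
send_rows([
  [[0,0.012,0],0],
  [[0,0.024,0],0],
  [[0,0.036,0],0],
  [[0,0.05,0],0],
  [[0,0.062,0],0],
])

```text
clock: 10.68
tool_pos: [0.426, 0.0345, 0.1081]
orientation: [180.0, -0.0, -84.1]
force: [-0.0, 0.0, -0.3]
opening: 0.0216
gripper_force: 30.0
```

```bash
python3 - <<'E'
from fit import *
s=ctrl.snapshot("scene");t=ctrl.snapshot("top")
for n,p in(("s",s),("t",t)): print(n,[(px(p,d).round().tolist(),round(d["conf"],2)) for d in ctrl.boxes_of(p,"C1")])
a=s["color"][130:250,170:290,::-1];b=t["color"][150:310,230:360,::-1]
cv2.imwrite("pics/m4.png",np.hstack([cv2.resize(a,(480,480)),cv2.resize(b,(320,480))]))
E
python3 plan.py '[]'
```

```text
s [([219.0, 189.0], 0.52)]
t []
now [0.4274 0.035  0.1085] [-1.7996e+02  1.0000e-02 -8.4080e+01] t 10.88 open 0.0216 F [ 0.3 -0.5 -0.5] j [ 31.  10. -43.   0. -37. -25.]
```

View pics/m4.png

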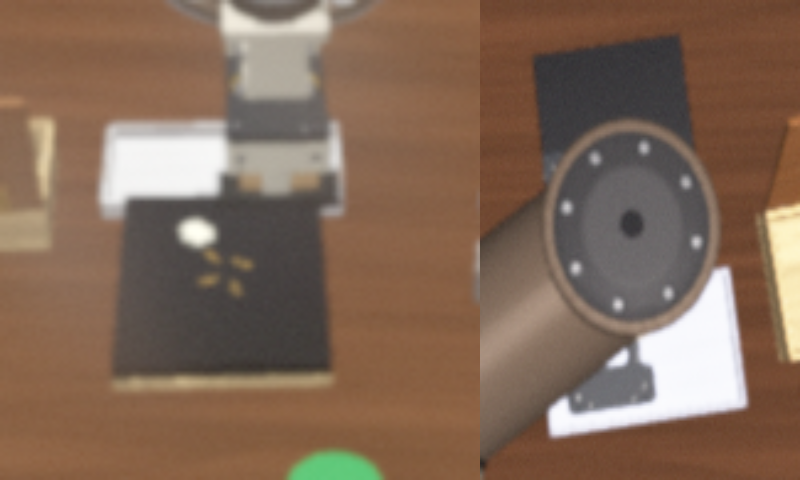

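Call:
send_rows([
  [[0,0,-0.015],0],
  [[0,0,-0.03],0],
  [[0,0,-0.045],0],
  [[0,0,-0.06],0],
  [[0,0,-0.06],0],
])

```text
clock: 11.3
tool_pos: [0.429, 0.0354, 0.1581]
orientation: [-179.8, 0.1, -84.1]
force: [0.3, -0.1, -0.8]
opening: 0.0218
gripper_force: 30.0
```

Call:
send_rows([
  [[0.018,-0.03,0],0],
  [[0.036,-0.06,0],0],
  [[0.054,-0.09,0],0],
  [[0.072,-0.12,0],0],
  [[0.089,-0.15,0],0],
])

```text
clock: 11.72
tool_pos: [0.5553, -0.0246, 0.1552]
orientation: [180.0, -0.0, -84.1]
force: [0.5, 0.8, -1.2]
opening: 0.0219
gripper_force: 30.0
```

Call:
send_rows([
  [[0,0,0.015],0],
  [[0,0,0.03],0],
  [[0,0,0.045],0],
  [[0,0,0.058],0],
  [[0,0,0.06],0],
])

```text
clock: 12.13
tool_pos: [0.5539, -0.0241, 0.1068]
orientation: [179.9, -0.1, -84.1]
force: [-4.1, -1.3, 14.4]
opening: 0.0219
gripper_force: 30.0
```

Call:
send_rows([
  [[0,0.01,0],0],
  [[0,0.02,0],0],
  [[0,0.03,0],0],
  [[0,0.04,0],0],
  [[0,0.05,0],0],
])

```text
clock: 12.55
tool_pos: [0.5132, -0.028, 0.1082]
orientation: [-180.0, 0.0, -84.1]
force: [-0.2, -0.2, -0.2]
opening: 0.0214
gripper_force: 30.0
```

Call:
send_rows([
  [[0,0.01,0],0],
  [[0,0.02,0],0],
  [[0,0.03,0],0],
  [[0,0.04,0],0],
  [[0,0.05,0],0],
])

```text
clock: 12.97
tool_pos: [0.4736, -0.032, 0.1083]
orientation: [-180.0, 0.0, -84.1]
force: [-0.4, -0.6, -0.9]
opening: 0.0214
gripper_force: 30.0
```

Call:
send_rows([
  [[0,0.01,0],0],
  [[0,0.02,0],0],
  [[0,0.03,0],0],
  [[0,0.04,0],0],
  [[0,0.05,0],0],
])

```text
clock: 13.38
tool_pos: [0.4373, -0.0353, 0.1098]
orientation: [-179.6, 0.0, -84.0]
force: [9.4, -2.0, 16.5]
opening: 0.0215
gripper_force: 30.0
```

Call:
send_rows([
  [[0,0,-0.02],0],
  [[0,0,-0.04],0],
  [[0,0,-0.06],0],
  [[0,0,-0.08],0],
  [[0,0,-0.1],0],
])

```text
clock: 13.8
tool_pos: [0.4339, -0.0362, 0.1888]
orientation: [180.0, 0.0, -84.1]
force: [0.4, 1.0, -1.1]
opening: 0.0217
gripper_force: 30.0
```

```bash
python3 plan.py '[[0.44,-0.1,0.2,-110],[0.45,-0.3,0.26,-172.4]]' r
```

```text
now [ 0.4339 -0.0362  0.1888] [179.99   0.   -84.12] t 13.8 open 0.0217 F [ 0.4  1.  -1.1] j [ 21.   3. -37.  -0. -50. -15.]
[0.44, -0.1, 0.2, -110] call 1 / 1 end [0.0801, 0.0006, -0.0139] 0.288
    [[[0.016, 0.0001, -0.0028], np.float64(0.058)], [[0.032, 0.0002, -0.0056], np.float64(0.115)], [[0.0481, 0.0004, -0.0083], np.float64(0.173)], [[0.0641, 0.0005, -0.0111], np.float64(0.23)], [[0.0801, 0.0006, -0.0139], np.float64(0.288)]]
[0.45, -0.3, 0.26, -172.4] call 1 / 2 end [0.1153, -0.0487, -0.0375] 0.346
    [[[0.0231, -0.0097, -0.0075], np.float64(0.069)], [[0.0461, -0.0195, -0.015], np.float64(0.138)], [[0.0692, -0.0292, -0.0225], np.float64(0.208)], [[0.0922, -0.039, -0.03], np.float64(0.277)], [[0.1153, -0.0487, -0.0375], np.float64(0.346)]]
[0.45, -0.3, 0.26, -172.4] call 2 / 2 end [0.0735, -0.1014, -0.0375] 0.347
    [[[0.0147, -0.0203, -0.0075], np.float64(0.069)], [[0.0294, -0.0406, -0.015], np.float64(0.139)], [[0.0441, -0.0608, -0.0225], np.float64(0.208)], [[0.0588, -0.0811, -0.03], np.float64(0.278)], [[0.0735, -0.1014, -0.0375], np.float64(0.347)]]
```

Call:
send_rows([
  [[0.016,0,-0.003],0.058],
  [[0.032,0,-0.006],0.115],
  [[0.048,0,-0.008],0.173],
  [[0.064,0,-0.011],0.23],
  [[0.08,0,-0.014],0.288],
])

```text
clock: 14.22
tool_pos: [0.4406, -0.1002, 0.1994]
orientation: [180.0, 0.0, -110.3]
force: [0.8, -0.4, -1.3]
opening: 0.0217
gripper_force: 30.0
```

Call:
send_rows([
  [[0.023,-0.01,-0.008],0.069],
  [[0.046,-0.02,-0.015],0.138],
  [[0.069,-0.029,-0.023],0.208],
  [[0.092,-0.039,-0.03],0.277],
  [[0.115,-0.049,-0.038],0.346],
])

```text
clock: 14.63
tool_pos: [0.4457, -0.2004, 0.2298]
orientation: [180.0, -0.0, -141.5]
force: [1.5, 0.5, -1.6]
opening: 0.0217
gripper_force: 30.0
```

Call:
send_rows([
  [[0.015,-0.02,-0.008],0.069],
  [[0.029,-0.041,-0.015],0.139],
  [[0.044,-0.061,-0.023],0.208],
  [[0.059,-0.081,-0.03],0.278],
  [[0.073,-0.101,-0.038],0.347],
])

```text
clock: 15.05
tool_pos: [0.4509, -0.2998, 0.2601]
orientation: [180.0, -0.0, -172.7]
force: [1.0, -0.3, -1.8]
opening: 0.0215
gripper_force: 30.0
```

```bash
python3 - <<'E'
from fit import *
s=ctrl.snapshot("scene");t=ctrl.snapshot("top")
for n,p in(("s",s),("t",t)): print(n,[(px(p,d).round().tolist(),round(d["conf"],2),onz(p,px(p,d),.01)[0].round(3)) for d in ctrl.boxes_of(p,"C1")])
a=s["color"][130:250,170:290,::-1];b=t["color"][150:310,230:360,::-1]
cv2.imwrite("pics/m5.png",np.hstack([cv2.resize(a,(480,480),interpolation=2),cv2.resize(b,(320,480),interpolation=2)]))
E
python3 plan.py '[]'
```

```text
s [([300.0, 196.0], 0.61, array([0.481, 0.235, 0.01 ]))]
t [([297.0, 246.0], 0.63, array([ 0.42 , -0.025,  0.01 ])), ([274.0, 253.0], 0.52, array([0.404, 0.033, 0.01 ]))]
now [ 0.451  -0.2992  0.2597] [ 1.7997e+02 -3.0000e-02 -1.7241e+02] t 15.25 open 0.0219 F [-0.4  0.9 -1.1] j [-13.   9. -19.  -0. -62. -70.]
```

View pics/m5.png

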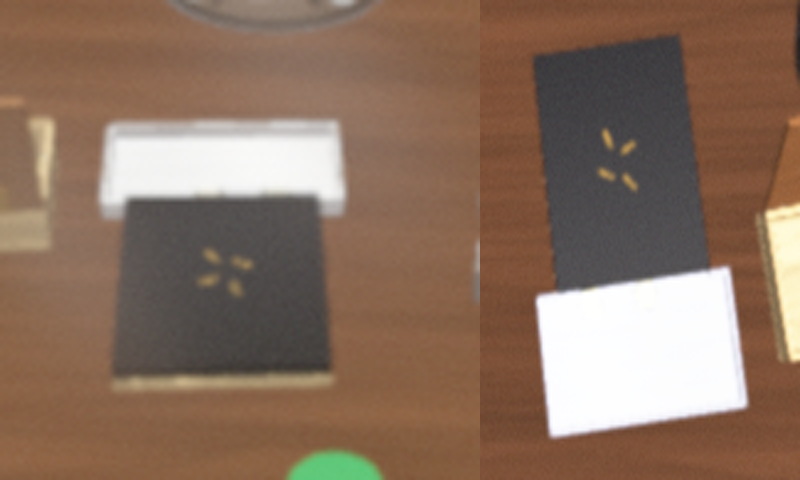

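```bash
python3 - <<'E'
from fit import *
s=ctrl.snapshot("scene");t=ctrl.snapshot("top")
f=lambda im:np.clip((im.astype(float)-150)*255/105,0,255)**3/255**2
a=s["color"][150:190,190:262,::-1];b=t["color"][232:302,245:345,::-1]
cv2.imwrite("pics/m6.png",np.vstack([cv2.resize(f(a),(700,280),interpolation=2),cv2.resize(f(b),(450,315),interpolation=2)@np.eye(3) if 0 else np.pad(cv2.resize(f(b),(450,315),interpolation=2),((0,0),(0,250),(0,0)))]).clip(0,255).astype(np.uint8))
E
```

```text
(no output)
```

View pics/m6.png

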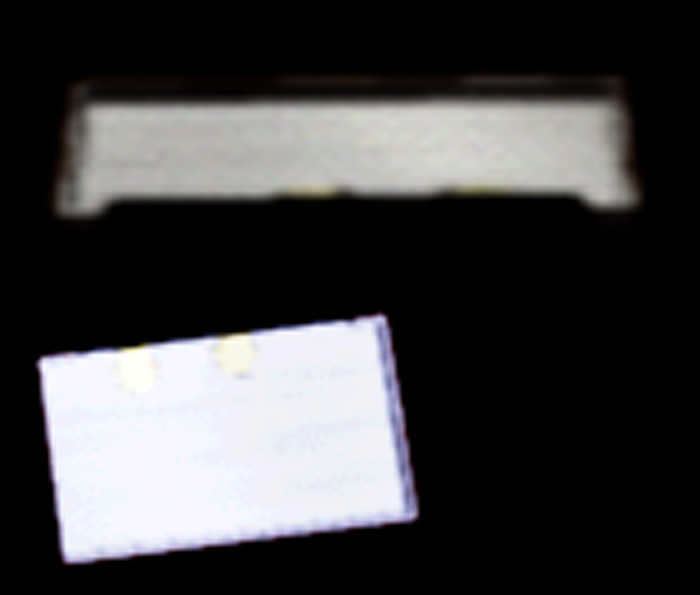

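```bash
python3 - <<'E'
from fit import *
s=ctrl.snapshot("scene")
m=cv2.imread("pics/m4.png")[:, :480]
for d in(-.004,0,.004):
    c=np.array([.4272,.0349])+d*np.array([-np.sin(.103),np.cos(.103)])
    print(d,((proj(s,place(FOOT,c[0],c[1],.103,.0243))-[170,130])*4).round().tolist())
g=m[186:204,200:360].sum(2).mean(0); print((g[::4]/3).round().astype(int).tolist())
E
python3 plan.py '[[0.442,-0.319,0.2,-172.4],[0.442,-0.319,0.14,-172.4],[0.442,-0.319,0.093,-172.4]]'
```

```text
-0.004 [[208.0, 185.0], [208.0, 173.0], [328.0, 183.0], [328.0, 171.0], [208.0, 214.0], [207.0, 202.0], [331.0, 211.0], [331.0, 199.0]]
0 [[213.0, 185.0], [212.0, 173.0], [333.0, 183.0], [333.0, 171.0], [213.0, 213.0], [212.0, 202.0], [336.0, 211.0], [336.0, 199.0]]
0.004 [[218.0, 185.0], [217.0, 173.0], [338.0, 183.0], [338.0, 171.0], [218.0, 213.0], [217.0, 201.0], [341.0, 211.0], [341.0, 199.0]]
[167, 166, 166, 160, 142, 111, 87, 79, 79, 82, 86, 91, 93, 95, 96, 104, 114, 119, 120, 120, 119, 116, 109, 100, 94, 91, 89, 89, 87, 85, 83, 82, 82, 90, 112, 132, 126, 110, 104, 104]
now [ 0.4512 -0.2984  0.2598] [ 1.7997e+02 -3.0000e-02 -1.7232e+02] t 15.4 open 0.0215 F [-0.3 -0.9 -1. ] j [-13.   9. -19.  -0. -62. -70.]
[0.442, -0.319, 0.2, -172.4] call 1 / 1 end [0.0149, -0.024, 0.0747] 0.001
[0.442, -0.319, 0.14, -172.4] call 1 / 1 end [-0.0, 0.0, 0.075] -0.0
[0.442, -0.319, 0.093, -172.4] call 1 / 1 end [-0.0, 0.0, 0.0588] -0.0
```

Call:
send_rows([
  [[0.003,-0.005,0.015],0],
  [[0.006,-0.01,0.03],0],
  [[0.01,-0.014,0.045],0],
  [[0.013,-0.019,0.06],0],
  [[0.016,-0.024,0.075],0],
])

```text
clock: 15.82
tool_pos: [0.4413, -0.3192, 0.1996]
orientation: [180.0, 0.0, -172.3]
force: [-0.2, -1.5, -1.5]
opening: 0.0217
gripper_force: 30.0
```

Call:
send_rows([
  [[0,0,0.015],0],
  [[0,0,0.03],0],
  [[0,0,0.045],0],
  [[0,0,0.06],0],
  [[0,0,0.075],0],
])

```text
clock: 16.23
tool_pos: [0.4415, -0.3191, 0.1396]
orientation: [180.0, -0.0, -172.3]
force: [-2.2, 0.1, -1.0]
opening: 0.0215
gripper_force: 30.0
```

Call:
send_rows([
  [[0,0,0.005],0],
  [[0,0,0.01],0],
  [[0,0,0.015],0],
  [[0,0,0.02],0],
  [[0,0,0.025],0],
])

```text
clock: 16.65
tool_pos: [0.4418, -0.3198, 0.1203]
orientation: [-180.0, 0.0, -172.4]
force: [-0.1, 0.2, -1.4]
opening: 0.0217
gripper_force: 30.0
```

```bash
python3 plan.py '[]'; python3 - <<'E'
from fit import *
t=ctrl.snapshot("top");s=ctrl.snapshot("scene")
a=t["color"][170:280,335:460,::-1];b=s["color"][130:210,80:210,::-1]
cv2.imwrite("pics/m7.png",np.hstack([cv2.resize(a,(400,352),interpolation=2),cv2.resize(b,(400,352),interpolation=2)]))
E
```

```text
now [ 0.4418 -0.3198  0.1203] [-1.7998e+02  5.0000e-02 -1.7238e+02] t 16.65 open 0.0217 F [-0.1  0.2 -1.4] j [-15.  19. -28.   0. -43. -67.]
```

View pics/m7.png

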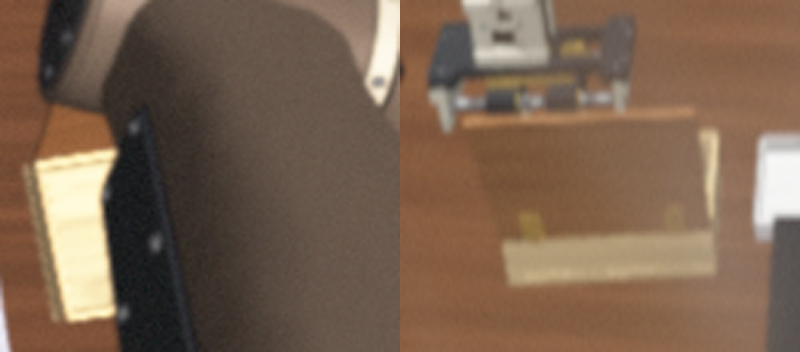

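The scraper foot is already below the rim with no contact force; the arm and lid hide it in both views. I'll lower the rest.

Call:
send_rows([
  [[0,0,0.004],0],
  [[0,0,0.008],0],
  [[0,0,0.012],0],
  [[0,0,0.016],0],
  [[0,0,0.02],0],
])

```text
clock: 17.17
tool_pos: [0.4414, -0.3199, 0.1039]
orientation: [-180.0, 0.0, -172.4]
force: [-0.4, 0.6, -0.5]
opening: 0.0217
gripper_force: 30.0
```

Call:
send_rows([
  [[0,0,0.004],0],
  [[0,0,0.008],0],
  [[0,0,0.012],0],
  [[0,0,0.015],0],
  [[0,0,0.017],0],
])

```text
clock: 17.58
tool_pos: [0.4414, -0.3198, 0.0901]
orientation: [180.0, -0.0, -172.4]
force: [-0.9, 0.0, -1.3]
opening: 0.0218
gripper_force: 30.0
```

Call:
send_rows([
  [[0,0,0],0],
  [[0,0,0],0],
  [[0,0,0],0],
  [[0,0,0],0],
  [[0,0,0],0],
], gripper=0.32)

```text
clock: 18.0
tool_pos: [0.4416, -0.3199, 0.0908]
orientation: [-180.0, 0.0, -172.4]
force: [0.7, 0.4, 0.4]
opening: 0.0277
gripper_force: 0.0
```

Call:
send_rows([
  [[0,0,-0.02],0],
  [[0,0,-0.04],0],
  [[0,0,-0.06],0],
  [[0,0,-0.09],0],
  [[0,0,-0.125],0],
])

```text
clock: 18.42
tool_pos: [0.4407, -0.3196, 0.1906]
orientation: [179.9, -0.1, -172.4]
force: [0.1, -0.6, 0.6]
opening: 0.0277
gripper_force: 0.0
```

```bash
python3 plan.py '[[0.506,0.225,0.21,-185.2],[0.506,0.225,0.11,-185.2],[0.506,0.225,0.074,-185.2]]' r
```

```text
now [ 0.4407 -0.3196  0.1906] [ 1.7994e+02 -1.1000e-01 -1.7242e+02] t 18.42 open 0.0277 F [ 0.1 -0.6  0.6] j [-15.  14. -24.  -0. -53. -67.]
[0.506, 0.225, 0.21, -185.2] call 1 / 3 end [-0.0569, 0.2213, -0.0081] 0.047
    [[[-0.0114, 0.0443, -0.0016], np.float64(0.009)], [[-0.0228, 0.0885, -0.0032], np.float64(0.019)], [[-0.0341, 0.1328, -0.0049], np.float64(0.028)], [[-0.0455, 0.177, -0.0065], np.float64(0.038)], [[-0.0569, 0.2213, -0.0081], np.float64(0.047)]]
[0.506, 0.225, 0.21, -185.2] call 2 / 3 end [-0.0404, 0.2249, -0.0081] 0.047
    [[[-0.0081, 0.045, -0.0016], np.float64(0.009)], [[-0.0162, 0.09, -0.0032], np.float64(0.019)], [[-0.0242, 0.1349, -0.0049], np.float64(0.028)], [[-0.0323, 0.1799, -0.0065], np.float64(0.038)], [[-0.0404, 0.2249, -0.0081], np.float64(0.047)]]
[0.506, 0.225, 0.21, -185.2] call 3 / 3 end [-0.0237, 0.2273, -0.008] 0.048
    [[[-0.0047, 0.0455, -0.0016], np.float64(0.01)], [[-0.0095, 0.0909, -0.0032], np.float64(0.019)], [[-0.0142, 0.1364, -0.0048], np.float64(0.029)], [[-0.019, 0.1818, -0.0064], np.float64(0.038)], [[-0.0237, 0.2273, -0.008], np.float64(0.048)]]
[0.506, 0.225, 0.11, -185.2] call 1 / 1 end [-0.0, 0.0, 0.125] -0.0
    [[[-0.0, 0.0, 0.025], np.float64(-0.0)], [[-0.0, 0.0, 0.05], np.float64(-0.0)], [[-0.0, 0.0, 0.075], np.float64(-0.0)], [[-0.0, 0.0, 0.1], np.float64(-0.0)], [[-0.0, 0.0, 0.125], np.float64(-0.0)]]
[0.506, 0.225, 0.074, -185.2] call 1 / 1 end [-0.0, 0.0, 0.045] -0.0
    [[[-0.0, 0.0, 0.009], np.float64(-0.0)], [[-0.0, 0.0, 0.018], np.float64(-0.0)], [[-0.0, 0.0, 0.027], np.float64(-0.0)], [[-0.0, 0.0, 0.036], np.float64(-0.0)], [[-0.0, 0.0, 0.045], np.float64(-0.0)]]
```

Call:
send_rows([
  [[0,0.02,-0.03],0],
  [[-0.015,0.07,-0.04],0.019],
  [[-0.03,0.12,-0.04],0.028],
  [[-0.044,0.17,-0.04],0.038],
  [[-0.057,0.22,-0.04],0.047],
], gripper=1)

```text
clock: 18.83
tool_pos: [0.4633, -0.1383, 0.2232]
orientation: [180.0, 0.1, -176.7]
force: [1.2, -0.0, -0.1]
opening: 0.0559
gripper_force: 0.0
```

Call:
send_rows([
  [[-0.008,0.045,0],0.009],
  [[-0.016,0.09,0],0.019],
  [[-0.024,0.135,0],0.028],
  [[-0.032,0.18,0],0.038],
  [[-0.04,0.226,0],0.047],
])

```text
clock: 19.25
tool_pos: [0.4845, 0.0443, 0.223]
orientation: [180.0, 0.0, 179.1]
force: [1.2, -0.4, 0.3]
opening: 0.0858
gripper_force: 0.0
```

Call:
send_rows([
  [[-0.005,0.045,0.003],0.01],
  [[-0.01,0.091,0.006],0.019],
  [[-0.014,0.136,0.009],0.029],
  [[-0.019,0.182,0.012],0.038],
  [[-0.024,0.228,0.016],0.048],
])

```text
clock: 19.67
tool_pos: [0.5065, 0.2266, 0.2101]
orientation: [180.0, 0.0, 174.8]
force: [1.2, -0.2, 0.6]
opening: 0.0876
gripper_force: 0.0
```

```bash
python3 plan.py '[[0.506,0.225,0.11,-185.2],[0.506,0.225,0.074,-185.2]]' r
python3 - <<'E'
from fit import *
t=ctrl.snapshot("top");s=ctrl.snapshot("scene")
a=t["color"][170:280,335:460,::-1];b=s["color"][130:240,180:400,::-1]
cv2.imwrite("pics/m8.png",np.hstack([cv2.resize(a,(340,300),interpolation=2),cv2.resize(b,(440,300),interpolation=2)]))
# scraper fit in box
for d in ctrl.cut_out(t,"scraper_mid")[:2]:
    m=d["pixels"]; x=onz(t,px(t,d),.025)[0]; print(round(d["conf"],2),m.sum(),x)
E
```

```text
now [0.5065 0.2266 0.2101] [1.7996e+02 4.0000e-02 1.7479e+02] t 19.67 open 0.0876 F [ 1.2 -0.2  0.6] j [  44.   13.  -21.    0.  -56. -140.]
[0.506, 0.225, 0.11, -185.2] call 1 / 1 end [0.0005, -0.002, 0.1251] -0.0
    [[[0.0001, -0.0004, 0.025], np.float64(-0.0)], [[0.0002, -0.0008, 0.05], np.float64(-0.0)], [[0.0003, -0.0012, 0.0751], np.float64(-0.0)], [[0.0004, -0.0016, 0.1001], np.float64(-0.0)], [[0.0005, -0.002, 0.1251], np.float64(-0.0)]]
[0.506, 0.225, 0.074, -185.2] call 1 / 1 end [-0.0, 0.0, 0.045] -0.0
    [[[-0.0, 0.0, 0.009], np.float64(-0.0)], [[-0.0, 0.0, 0.018], np.float64(-0.0)], [[-0.0, 0.0, 0.027], np.float64(-0.0)], [[-0.0, 0.0, 0.036], np.float64(-0.0)], [[-0.0, 0.0, 0.045], np.float64(-0.0)]]
0.63 723 [ 0.44381602 -0.31051296  0.025     ]
0.63 2666 [ 0.54160509 -0.2834003   0.025     ]
```

View pics/m8.png

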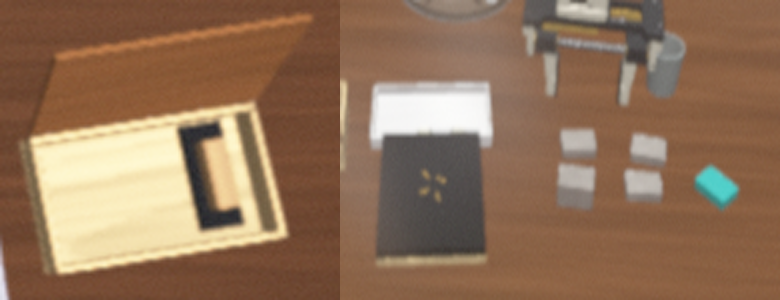

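Call:
send_rows([
  [[0,0,0.025],0],
  [[0,-0.001,0.05],0],
  [[0,-0.001,0.075],0],
  [[0,-0.001,0.1],0],
  [[0,-0.001,0.125],0],
])

```text
clock: 20.23
tool_pos: [0.5065, 0.2228, 0.1093]
orientation: [180.0, 0.0, 174.8]
force: [0.4, 0.2, -0.2]
opening: 0.0874
gripper_force: 0.0
```

Call:
send_rows([
  [[0,0,0.01],0],
  [[0,0,0.02],0],
  [[0,0,0.03],0],
  [[0,0,0.04],0],
  [[0,0,0.045],0],
])

```text
clock: 20.65
tool_pos: [0.5066, 0.2237, 0.0733]
orientation: [180.0, 0.0, 174.8]
force: [-0.6, -0.9, -0.5]
opening: 0.0875
gripper_force: 0.0
```

Call:
send_rows([
  [[0,0,0],0],
  [[0,0,0],0],
  [[0,0,0],0],
  [[0,0,0],0],
  [[0,0,0],0],
], gripper=0.5)

```text
clock: 21.07
tool_pos: [0.5068, 0.224, 0.0743]
orientation: [180.0, 0.0, 174.8]
force: [-0.9, 0.7, 0.7]
opening: 0.0597
gripper_force: 0.7
```

Call:
send_rows([
  [[0,0,0],0],
  [[0,0,0],0],
  [[0,0,0],0],
  [[0,0,0],0],
  [[0,0,0],0],
])

```text
clock: 21.48
tool_pos: [0.5069, 0.2242, 0.0742]
orientation: [180.0, 0.0, 174.8]
force: [-1.5, 2.0, 5.6]
opening: 0.0555
gripper_force: 30.0
```

```bash
python3 - <<'E'
from fit import *
t=ctrl.snapshot("top")
X=onz(t,[[335+180/2.72,170+130/2.72],[335+197/2.72,170+230/2.72],[335+232/2.72,170+122/2.72]],.018)[:,:2]-[.434,-.2585]
a=np.radians(7.6);R=np.array([[np.cos(a),-np.sin(a)],[np.sin(a),np.cos(a)]]);print("scraper corners in box",(X@R).round(4))
for q in(.074,.029,-.016): print(q,(np.array([.434,-.2585])+R@[0,q]).round(4))
E
python3 plan.py '[[0.506,0.225,0.2,-185.2],[0.424,-0.185,0.24,-82.4],[0.424,-0.185,0.11,-82.4],[0.424,-0.185,0.081,-82.4]]' r
```

```text
scraper corners in box [[ 0.0465 -0.0442]
 [-0.0473 -0.0385]
 [ 0.0464 -0.0945]]
0.074 [ 0.4242 -0.1852]
0.029 [ 0.4302 -0.2298]
-0.016 [ 0.4361 -0.2744]
now [0.5069 0.2242 0.0742] [1.7995e+02 4.0000e-02 1.7482e+02] t 21.53 open 0.0558 F [-1.2  1.7  5.3] j [  44.   23.  -29.    0.  -38. -139.]
[0.506, 0.225, 0.2, -185.2] call 1 / 1 end [0.0012, 0.0009, -0.1572] 0.0
    [[[0.0002, 0.0002, -0.0314], np.float64(0.0)], [[0.0005, 0.0004, -0.0629], np.float64(0.0)], [[0.0007, 0.0005, -0.0943], np.float64(0.0)], [[0.001, 0.0007, -0.1258], np.float64(0.0)], [[0.0012, 0.0009, -0.1572], np.float64(0.0)]]
[0.424, -0.185, 0.24, -82.4] call 1 / 3 end [0.0186, -0.1732, -0.0167] -0.381
    [[[0.0037, -0.0346, -0.0033], np.float64(-0.076)], [[0.0074, -0.0693, -0.0067], np.float64(-0.152)], [[0.0112, -0.1039, -0.01], np.float64(-0.229)], [[0.0149, -0.1386, -0.0134], np.float64(-0.305)], [[0.0186, -0.1732, -0.0167], np.float64(-0.381)]]
[0.424, -0.185, 0.24, -82.4] call 2 / 3 end [0.113, -0.1326, -0.0167] -0.38
    [[[0.0226, -0.0265, -0.0033], np.float64(-0.076)], [[0.0452, -0.053, -0.0067], np.float
[... 329 characters left out ...]
4(-0.152)], [[0.1008, -0.0277, -0.01], np.float64(-0.229)], [[0.1344, -0.037, -0.0133], np.float64(-0.305)], [[0.168, -0.0462, -0.0166], np.float64(-0.381)]]
[0.424, -0.185, 0.11, -82.4] call 1 / 1 end [0.0, -0.0, 0.1625] 0.0
    [[[0.0, -0.0, 0.0325], np.float64(0.0)], [[0.0, -0.0, 0.065], np.float64(0.0)], [[0.0, -0.0, 0.0975], np.float64(0.0)], [[0.0, -0.0, 0.13], np.float64(0.0)], [[0.0, -0.0, 0.1625], np.float64(0.0)]]
[0.424, -0.185, 0.081, -82.4] call 1 / 1 end [0.0, -0.0, 0.0362] 0.0
    [[[0.0, -0.0, 0.0072], np.float64(0.0)], [[0.0, -0.0, 0.0145], np.float64(0.0)], [[0.0, -0.0, 0.0217], np.float64(0.0)], [[0.0, -0.0, 0.029], np.float64(0.0)], [[0.0, -0.0, 0.0362], np.float64(0.0)]]
```

Call:
send_rows([
  [[0,0,-0.031],0],
  [[0,0,-0.063],0],
  [[0,0,-0.094],0],
  [[0.001,0.001,-0.126],0],
  [[0.001,0.001,-0.157],0],
])

```text
clock: 21.95
tool_pos: [0.5052, 0.2241, 0.2]
orientation: [-179.9, -0.1, 174.8]
force: [0.3, 0.0, -1.4]
opening: 0.0557
gripper_force: 30.0
```

Call:
send_rows([
  [[0.004,-0.035,-0.003],-0.076],
  [[0.007,-0.069,-0.007],-0.152],
  [[0.011,-0.104,-0.01],-0.229],
  [[0.015,-0.139,-0.013],-0.305],
  [[0.019,-0.173,-0.017],-0.381],
])

```text
clock: 22.37
tool_pos: [0.477, 0.0866, 0.2124]
orientation: [180.0, -0.1, -150.6]
force: [1.0, 0.1, -1.3]
opening: 0.0556
gripper_force: 30.0
```

Call:
send_rows([
  [[0.023,-0.026,-0.003],-0.076],
  [[0.045,-0.053,-0.007],-0.152],
  [[0.068,-0.08,-0.01],-0.228],
  [[0.09,-0.106,-0.013],-0.304],
  [[0.113,-0.133,-0.017],-0.38],
])

```text
clock: 22.78
tool_pos: [0.4498, -0.0501, 0.2261]
orientation: [179.9, -0.0, -116.4]
force: [0.5, -0.1, -1.4]
opening: 0.0561
gripper_force: 30.0
```

Call:
send_rows([
  [[0.034,-0.009,-0.003],-0.076],
  [[0.067,-0.018,-0.007],-0.152],
  [[0.101,-0.028,-0.01],-0.229],
  [[0.134,-0.037,-0.013],-0.305],
  [[0.168,-0.046,-0.017],-0.381],
])

```text
clock: 23.2
tool_pos: [0.4223, -0.1861, 0.2397]
orientation: [179.9, 0.0, -82.2]
force: [0.8, 0.5, -2.2]
opening: 0.0562
gripper_force: 30.0
```

```bash
python3 plan.py '[[0.424,-0.186,0.15,-82.4],[0.424,-0.186,0.11,-82.4],[0.424,-0.186,0.081,-82.4]]' r
```

```text
now [ 0.4223 -0.1861  0.2397] [ 1.7993e+02  3.0000e-02 -8.2190e+01] t 23.2 open 0.0562 F [ 0.8  0.5 -2.2] j [  1.   3. -30.  -0. -58.   7.]
[0.424, -0.186, 0.15, -82.4] call 1 / 1 end [0.0002, -0.0021, 0.1121] 0.002
    [[[0.0, -0.0004, 0.0224], np.float64(0.0)], [[0.0001, -0.0008, 0.0448], np.float64(0.001)], [[0.0001, -0.0013, 0.0673], np.float64(0.001)], [[0.0002, -0.0017, 0.0897], np.float64(0.002)], [[0.0002, -0.0021, 0.1121], np.float64(0.002)]]
[0.424, -0.186, 0.11, -82.4] call 1 / 1 end [-0.0, 0.0, 0.05] 0.0
    [[[-0.0, 0.0, 0.01], np.float64(0.0)], [[-0.0, 0.0, 0.02], np.float64(0.0)], [[-0.0, 0.0, 0.03], np.float64(0.0)], [[-0.0, 0.0, 0.04], np.float64(0.0)], [[-0.0, 0.0, 0.05], np.float64(0.0)]]
[0.424, -0.186, 0.081, -82.4] call 1 / 1 end [-0.0, 0.0, 0.0362] 0.0
    [[[-0.0, 0.0, 0.0072], np.float64(0.0)], [[-0.0, 0.0, 0.0145], np.float64(0.0)], [[-0.0, 0.0, 0.0217], np.float64(0.0)], [[-0.0, 0.0, 0.029], np.float64(0.0)], [[-0.0, 0.0, 0.0362], np.float64(0.0)]]
```

Call:
send_rows([
  [[0,0,0.022],0],
  [[0,-0.001,0.045],0],
  [[0,-0.001,0.067],0],
  [[0,-0.001,0.09],0],
  [[0,-0.001,0.112],0.002],
])

```text
clock: 23.62
tool_pos: [0.4234, -0.185, 0.1492]
orientation: [179.9, 0.0, -82.7]
force: [-0.1, 0.6, -2.3]
opening: 0.0564
gripper_force: 30.0
```

Call:
send_rows([
  [[0,0,0.01],0],
  [[0,0,0.02],0],
  [[0,0,0.03],0],
  [[0,0,0.04],0],
  [[0,0,0.05],0],
])

```text
clock: 24.03
tool_pos: [0.4245, -0.1848, 0.1103]
orientation: [-180.0, -0.0, -82.7]
force: [-0.5, -0.3, -0.2]
opening: 0.0559
gripper_force: 30.0
```

Call:
send_rows([
  [[0,0,0.007],0],
  [[0,0,0.014],0],
  [[0,0,0.021],0],
  [[0,0,0.028],0],
  [[0,0,0.036],0],
])

```text
clock: 24.45
tool_pos: [0.4246, -0.1848, 0.0815]
orientation: [-180.0, -0.0, -82.7]
force: [-1.0, 0.8, 0.1]
opening: 0.0558
gripper_force: 30.0
```

Call:
send_rows([
  [[0,0,0],0],
  [[0,0,0],0],
  [[0,0,0],0],
  [[0,0,0],0],
  [[0,0,0],0],
], gripper=0.7)

```text
clock: 24.87
tool_pos: [0.4247, -0.1848, 0.082]
orientation: [-180.0, -0.0, -82.7]
force: [-0.7, 0.2, -0.2]
opening: 0.0614
gripper_force: 0.0
```

Call:
send_rows([
  [[0,0,-0.02],0],
  [[0,0,-0.05],0],
  [[0,0,-0.09],0],
  [[0,0,-0.13],0],
  [[0,0,-0.17],0],
])

```text
clock: 25.28
tool_pos: [0.424, -0.1848, 0.2195]
orientation: [-180.0, -0.0, -82.7]
force: [1.1, -0.4, -0.1]
opening: 0.0615
gripper_force: 0.0
```

```bash
python3 plan.py '[[0.487,0.333,0.2,1.0],[0.487,0.333,0.11,1.0],[0.487,0.333,0.07,1.0]]' r
```

```text
now [ 0.424  -0.1848  0.2195] [-179.99   -0.    -82.69] t 25.28 open 0.0615 F [ 1.1 -0.4 -0.1] j [  1.   4. -31.   0. -55.   6.]
[0.487, 0.333, 0.2, 1.0] call 1 / 3 end [-0.2107, -0.0535, 0.0081] -0.31
    [[[-0.0421, -0.0107, 0.0016], np.float64(-0.062)], [[-0.0843, -0.0214, 0.0032], np.float64(-0.124)], [[-0.1264, -0.0321, 0.0049], np.float64(-0.186)], [[-0.1686, -0.0428, 0.0065], np.float64(-0.248)], [[-0.2107, -0.0535, 0.0081], np.float64(-0.31)]]
[0.487, 0.333, 0.2, 1.0] call 2 / 3 end [-0.1611, -0.1458, 0.0081] -0.31
    [[[-0.0322, -0.0292, 0.0016], np.float64(-0.062)], [[-0.0644, -0.0583, 0.0032], np.float64(-0.124)], [[-0.0967, -0.0875, 0.0049], np.float64(-0.186)], [[-0.1289, -0.1166, 0.0065], np.float64(-0.248)], [[-0.1611, -0.1458, 0.0081], np.float64(-0.31)]]
[0.487, 0.333, 0.2, 1.0] call 3 / 3 end [-0.0742, -0.2043, 0.0082] -0.31
    [[[-0.0148, -0.0409, 0.0016], np.float64(-0.062)], [[-0.0297, -0.0817, 0.0033], np.float64(-0.124)], [[-0.0445, -0.1226, 0.0049], np.float64(-0.186)], [[-0.0594, -0.1634, 0.0066], np.float64(-0.248)], [[-0.0742, -0.2043, 0.0082], np.float64(-0.31)]]
[0.487, 0.333, 0.11, 1.0] call 1 / 1 end [-0.0, 0.0, 0.1125] 0.0
    [[[-0.0, 0.0, 0.0225], np.float64(0.0)], [[-0.0, 0.0, 0.045], np.float64(0.0)], [[-0.0, 0.0, 0.0675], np.float64(0.0)], [[-0.0, 0.0, 0.09], np.float64(0.0)], [[-0.0, 0.0, 0.1125], np.float64(0.0)]]
[0.487, 0.333, 0.07, 1.0] call 1 / 1 end [-0.0, 0.0, 0.05] 0.0
    [[[-0.0, 0.0, 0.01], np.float64(0.0)], [[-0.0, 0.0, 0.02], np.float64(0.0)], [[-0.0, 0.0, 0.03], np.float64(0.0)], [[-0.0, 0.0, 0.04], np.float64(0.0)], [[-0.0, 0.0, 0.05], np.float64(0.0)]]
```

Call:
send_rows([
  [[-0.042,-0.011,0.002],-0.062],
  [[-0.084,-0.021,0.003],-0.124],
  [[-0.126,-0.032,0.005],-0.186],
  [[-0.169,-0.043,0.006],-0.248],
  [[-0.211,-0.054,0.008],-0.31],
], gripper=1)

```text
clock: 25.7
tool_pos: [0.4457, -0.0103, 0.212]
orientation: [-179.9, -0.0, -54.5]
force: [0.8, -0.7, 1.2]
opening: 0.0862
gripper_force: 0.0
```

Call:
send_rows([
  [[-0.032,-0.029,0.002],-0.062],
  [[-0.064,-0.058,0.003],-0.124],
  [[-0.097,-0.087,0.005],-0.186],
  [[-0.129,-0.117,0.006],-0.248],
  [[-0.161,-0.146,0.008],-0.31],
])

```text
clock: 26.12
tool_pos: [0.4669, 0.1627, 0.2054]
orientation: [-179.9, -0.0, -26.6]
force: [0.7, -0.3, 0.8]
opening: 0.0879
gripper_force: 0.0
```

Call:
send_rows([
  [[-0.015,-0.041,0.002],-0.062],
  [[-0.03,-0.082,0.003],-0.124],
  [[-0.045,-0.123,0.005],-0.186],
  [[-0.059,-0.163,0.006],-0.248],
  [[-0.074,-0.204,0.008],-0.31],
])

```text
clock: 26.53
tool_pos: [0.4879, 0.3348, 0.1988]
orientation: [-180.0, -0.0, 1.3]
force: [0.6, 0.6, 0.9]
opening: 0.0877
gripper_force: 0.0
```

```bash
python3 plan.py '[[0.487,0.333,0.11,1.0],[0.487,0.333,0.07,1.0]]'
python3 - <<'E'
from fit import *
t=ctrl.snapshot("top");s=ctrl.snapshot("scene")
a=t["color"][160:290,335:465,::-1];b=s["color"][130:240,180:400,::-1]
cv2.imwrite("pics/m9.png",np.hstack([cv2.resize(a,(390,390),interpolation=2),cv2.resize(b,(400,390),interpolation=2)]))
E
```

```text
now [0.4879 0.3348 0.1988] [-1.7997e+02 -3.0000e-02  1.3000e+00] t 26.53 open 0.0877 F [0.6 0.6 0.9] j [ 53.  17. -17.   0. -55.  38.]
[0.487, 0.333, 0.11, 1.0] call 1 / 1 end [-0.0012, 0.0022, 0.111] 0.003
[0.487, 0.333, 0.07, 1.0] call 1 / 1 end [0.0, 0.0, 0.05] 0.0
```

View pics/m9.png

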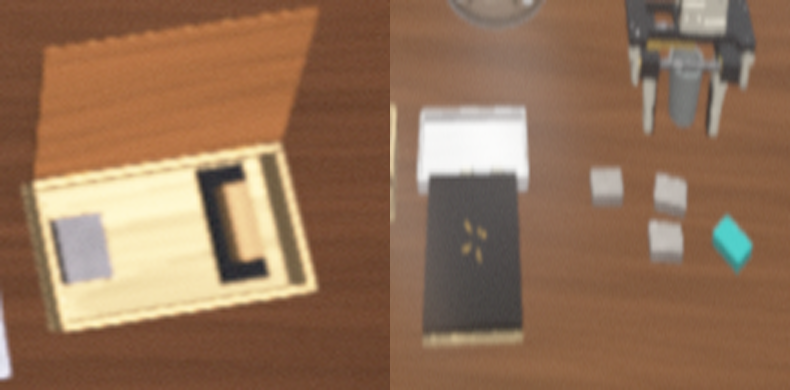

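Call:
send_rows([
  [[0,0,0.022],0],
  [[-0.001,0.001,0.044],0],
  [[-0.001,0.001,0.067],0],
  [[-0.001,0.001,0.09],0],
  [[-0.001,0.001,0.111],0],
])

```text
clock: 27.05
tool_pos: [0.487, 0.3318, 0.109]
orientation: [-180.0, 0.0, 1.0]
force: [0.4, -0.4, -0.1]
opening: 0.0874
gripper_force: 0.0
```

Call:
send_rows([
  [[0,0,0.012],0],
  [[0,0,0.024],0],
  [[0,0,0.036],0],
  [[0,0,0.046],0],
  [[0,0,0.05],0],
])

```text
clock: 27.47
tool_pos: [0.487, 0.332, 0.0688]
orientation: [180.0, 0.0, 1.0]
force: [-0.1, 0.2, 0.1]
opening: 0.0876
gripper_force: 0.0
```

Call:
send_rows([
  [[0,0,0],0],
  [[0,0,0],0],
  [[0,0,0],0],
  [[0,0,0],0],
  [[0,0,0],0],
], gripper=0.5)

```text
clock: 27.88
tool_pos: [0.4874, 0.3325, 0.0703]
orientation: [-180.0, -0.0, 1.0]
force: [-0.4, 0.9, 0.9]
opening: 0.0597
gripper_force: 0.4
```

Call:
send_rows([
  [[0,0,0],0],
  [[0,0,0],0],
  [[0,0,0],0],
  [[0,0,0],0],
  [[0,0,0],0],
])

```text
clock: 28.3
tool_pos: [0.4875, 0.3326, 0.0703]
orientation: [-180.0, -0.0, 1.0]
force: [-0.8, 0.5, 6.1]
opening: 0.0556
gripper_force: 30.0
```

```bash
python3 plan.py '[[0.487,0.333,0.19,1.0],[0.43,-0.23,0.22,-82.4]]' r
```

```text
now [0.4875 0.3326 0.0703] [-1.7996e+02 -4.0000e-02  1.0200e+00] t 28.3 open 0.0556 F [-0.8  0.5  6.1] j [ 53.  26. -25.   0. -39.  38.]
[0.487, 0.333, 0.19, 1.0] call 1 / 1 end [-0.0006, -0.0005, -0.1497] 0.0
    [[[-0.0001, -0.0001, -0.0299], np.float64(0.0)], [[-0.0002, -0.0002, -0.0599], np.float64(0.0)], [[-0.0004, -0.0003, -0.0898], np.float64(0.0)], [[-0.0005, -0.0004, -0.1198], np.float64(0.0)], [[-0.0006, -0.0005, -0.1497], np.float64(0.0)]]
[0.43, -0.23, 0.22, -82.4] call 1 / 3 end [-0.0279, 0.2341, -0.0125] 0.309
    [[[-0.0056, 0.0468, -0.0025], np.float64(0.062)], [[-0.0112, 0.0936, -0.005], np.float64(0.124)], [[-0.0167, 0.1405, -0.0075], np.float64(0.185)], [[-0.0223, 0.1873, -0.01], np.float64(0.247)], [[-0.0279, 0.2341, -0.0125], np.float64(0.309)]]
[0.43, -0.23, 0.22, -82.4] call 2 / 3 end [0.0846, 0.2201, -0.0125] 0.309
    [[[0.0169, 0.044, -0.0025], np.float64(0.062)], [[0.0338, 0.088, -0.005], np.float64(0.124)], [[0.0508, 0.1321, -0.0075], np.float64(0.185)], [[0.0677, 0.1761, -0.01], np.float64(0.247)], [[0.0846, 0.2201, -0.0125], np.float64(0.309)]]
[0.43, -0.23, 0.22, -82.4] call 3 / 3 end [0.1774, 0.1553, -0.0125] 0.309
    [[[0.0355, 0.0311, -0.0025], np.float64(0.062)], [[0.071, 0.0621, -0.005], np.float64(0.124)], [[0.1064, 0.0932, -0.0075], np.float64(0.185)], [[0.1419, 0.1242, -0.01], np.float64(0.247)], [[0.1774, 0.1553, -0.0125], np.float64(0.309)]]
```

Call:
send_rows([
  [[0,0,-0.03],0],
  [[0,0,-0.06],0],
  [[0,0,-0.09],0],
  [[-0.001,0,-0.12],0],
  [[-0.001,0,-0.15],0],
])

```text
clock: 28.72
tool_pos: [0.4859, 0.3317, 0.1903]
orientation: [179.9, 0.1, 1.0]
force: [-0.2, 0.1, -0.7]
opening: 0.0555
gripper_force: 30.0
```

Call:
send_rows([
  [[-0.006,0.047,-0.003],0.062],
  [[-0.011,0.094,-0.005],0.124],
  [[-0.017,0.14,-0.008],0.185],
  [[-0.022,0.187,-0.01],0.247],
  [[-0.028,0.234,-0.013],0.309],
])

```text
clock: 29.13
tool_pos: [0.4663, 0.1428, 0.1998]
orientation: [180.0, 0.0, -27.1]
force: [1.3, 0.1, 0.1]
opening: 0.0558
gripper_force: 30.0
```

Call:
send_rows([
  [[0.017,0.044,-0.003],0.062],
  [[0.034,0.088,-0.005],0.124],
  [[0.051,0.132,-0.008],0.185],
  [[0.068,0.176,-0.01],0.247],
  [[0.085,0.22,-0.013],0.309],
])

```text
clock: 29.55
tool_pos: [0.4475, -0.0449, 0.2104]
orientation: [180.0, 0.0, -54.9]
force: [1.2, -0.4, -1.2]
opening: 0.0557
gripper_force: 30.0
```

Call:
send_rows([
  [[0.036,0.031,-0.003],0.062],
  [[0.071,0.062,-0.005],0.124],
  [[0.106,0.093,-0.008],0.185],
  [[0.142,0.124,-0.01],0.247],
  [[0.177,0.155,-0.013],0.309],
])

```text
clock: 29.97
tool_pos: [0.4285, -0.2321, 0.2208]
orientation: [180.0, 0.0, -82.7]
force: [0.5, 0.8, -1.1]
opening: 0.0557
gripper_force: 30.0
```

Call:
send_rows([
  [[0,0,0],0],
  [[0,0,0],0],
  [[0,0,0],0],
  [[0,0,0],0],
  [[0,0,0],0],
])

```text
clock: 30.38
tool_pos: [0.4296, -0.2294, 0.2208]
orientation: [180.0, 0.0, -82.3]
force: [0.0, 0.1, -1.2]
opening: 0.056
gripper_force: 30.0
```

```bash
python3 plan.py '[[0.43,-0.23,0.13,-82.4],[0.43,-0.23,0.077,-82.4]]'
```

```text
now [ 0.4296 -0.2294  0.2208] [ 1.7999e+02  1.0000e-02 -8.2300e+01] t 30.38 open 0.056 F [ 0.   0.1 -1.2] j [ -5.   6. -28.  -0. -55.  13.]
[0.43, -0.23, 0.13, -82.4] call 1 / 1 end [0.0009, -0.0004, 0.1135] 0.001
[0.43, -0.23, 0.077, -82.4] call 1 / 1 end [-0.0, 0.0, 0.0663] 0.0
```

Call:
send_rows([
  [[0,0,0.023],0],
  [[0,0,0.046],0],
  [[0.001,0,0.07],0],
  [[0.001,0,0.093],0],
  [[0.001,0,0.113],0],
])

```text
clock: 30.8
tool_pos: [0.4298, -0.23, 0.1296]
orientation: [180.0, 0.0, -82.3]
force: [0.2, 0.6, -0.6]
opening: 0.0556
gripper_force: 30.0
```

Call:
send_rows([
  [[0,0,0.015],0],
  [[0,0,0.03],0],
  [[0,0,0.045],0],
  [[0,0,0.058],0],
  [[0,0,0.066],0],
])

```text
clock: 31.22
tool_pos: [0.4296, -0.23, 0.0768]
orientation: [179.9, 0.0, -82.3]
force: [-0.8, -0.1, 0.7]
opening: 0.0562
gripper_force: 30.0
```

Call:
send_rows([
  [[0,0,0],0],
  [[0,0,0],0],
  [[0,0,0],0],
  [[0,0,0],0],
  [[0,0,0],0],
], gripper=0.7)

```text
clock: 31.63
tool_pos: [0.4299, -0.2311, 0.0783]
orientation: [-179.9, -0.0, -82.4]
force: [-0.0, 0.1, 0.6]
opening: 0.0611
gripper_force: 0.0
```

Call:
send_rows([
  [[0,0,-0.02],0],
  [[0,0,-0.05],0],
  [[0,0,-0.09],0],
  [[0,0,-0.13],0],
  [[0,0,-0.17],0],
])

```text
clock: 32.05
tool_pos: [0.4292, -0.2312, 0.2156]
orientation: [-180.0, -0.0, -82.4]
force: [1.8, -0.2, 0.1]
opening: 0.061
gripper_force: 0.0
```

```bash
python3 plan.py '[[0.412,0.2327,0.2,4.4],[0.412,0.2327,0.11,4.4],[0.412,0.2327,0.07,4.4]]' r
```

```text
now [ 0.4292 -0.2312  0.2156] [-179.99   -0.    -82.44] t 32.05 open 0.061 F [ 1.8 -0.2  0.1] j [ -5.   7. -29.   0. -55.  13.]
[0.412, 0.2327, 0.2, 4.4] call 1 / 3 end [-0.1925, -0.0184, 0.0065] -0.322
    [[[-0.0385, -0.0037, 0.0013], np.float64(-0.064)], [[-0.077, -0.0074, 0.0026], np.float64(-0.129)], [[-0.1155, -0.011, 0.0039], np.float64(-0.193)], [[-0.154, -0.0147, 0.0052], np.float64(-0.258)], [[-0.1925, -0.0184, 0.0065], np.float64(-0.322)]]
[0.412, 0.2327, 0.2, 4.4] call 2 / 3 end [-0.1596, -0.1093, 0.0065] -0.321
    [[[-0.0319, -0.0219, 0.0013], np.float64(-0.064)], [[-0.0638, -0.0437, 0.0026], np.float64(-0.128)], [[-0.0958, -0.0656, 0.0039], np.float64(-0.193)], [[-0.1277, -0.0874, 0.0052], np.float64(-0.257)], [[-0.1596, -0.1093, 0.0065], np.float64(-0.321)]]
[0.412, 0.2327, 0.2, 4.4] call 3 / 3 end [-0.0868, -0.1728, 0.0065] -0.322
    [[[-0.0174, -0.0346, 0.0013], np.float64(-0.064)], [[-0.0347, -0.0691, 0.0026], np.float64(-0.129)], [[-0.0521, -0.1037, 0.0039], np.float64(-0.193)], [[-0.0694, -0.1382, 0.0052], np.float64(-0.258)], [[-0.0868, -0.1728, 0.0065], np.float64(-0.322)]]
[0.412, 0.2327, 0.11, 4.4] call 1 / 1 end [-0.0, -0.0001, 0.1125] 0.0
    [[[-0.0, -0.0, 0.0225], np.float64(0.0)], [[-0.0, -0.0, 0.045], np.float64(0.0)], [[-0.0, -0.0001, 0.0675], np.float64(0.0)], [[-0.0, -0.0001, 0.09], np.float64(0.0)], [[-0.0, -0.0001, 0.1125], np.float64(0.0)]]
[0.412, 0.2327, 0.07, 4.4] call 1 / 1 end [-0.0, 0.0, 0.05] 0.0
    [[[-0.0, 0.0, 0.01], np.float64(0.0)], [[-0.0, 0.0, 0.02], np.float64(0.0)], [[-0.0, 0.0, 0.03], np.float64(0.0)], [[-0.0, 0.0, 0.04], np.float64(0.0)], [[-0.0, 0.0, 0.05], np.float64(0.0)]]
```

Call:
send_rows([
  [[-0.038,-0.004,0.001],-0.064],
  [[-0.077,-0.007,0.003],-0.129],
  [[-0.115,-0.011,0.004],-0.193],
  [[-0.154,-0.015,0.005],-0.258],
  [[-0.192,-0.018,0.006],-0.322],
], gripper=1)

```text
clock: 32.47
tool_pos: [0.4233, -0.0758, 0.2095]
orientation: [-179.9, -0.0, -53.2]
force: [0.8, -0.0, 1.5]
opening: 0.0859
gripper_force: 0.0
```

Call:
send_rows([
  [[-0.032,-0.022,0.001],-0.064],
  [[-0.064,-0.044,0.003],-0.128],
  [[-0.096,-0.066,0.004],-0.193],
  [[-0.128,-0.087,0.005],-0.257],
  [[-0.16,-0.109,0.006],-0.321],
])

```text
clock: 32.88
tool_pos: [0.417, 0.0791, 0.2047]
orientation: [-179.9, -0.0, -24.3]
force: [0.7, -0.5, 0.7]
opening: 0.0876
gripper_force: 0.0
```

Call:
send_rows([
  [[-0.017,-0.035,0.001],-0.064],
  [[-0.035,-0.069,0.003],-0.129],
  [[-0.052,-0.104,0.004],-0.193],
  [[-0.07,-0.138,0.005],-0.258],
  [[-0.087,-0.173,0.007],-0.322],
])

```text
clock: 33.3
tool_pos: [0.4112, 0.2341, 0.1991]
orientation: [-179.9, -0.0, 4.7]
force: [0.5, -1.1, 0.1]
opening: 0.0878
gripper_force: 0.0
```

Call:
send_rows([
  [[0,0,0.022],0],
  [[0,0,0.045],0],
  [[0,0,0.068],0],
  [[0,0,0.09],0],
  [[0,0,0.112],0],
])

```text
clock: 33.72
tool_pos: [0.4117, 0.2327, 0.1085]
orientation: [-180.0, -0.0, 4.4]
force: [0.3, -0.3, -0.2]
opening: 0.0875
gripper_force: 0.0
```

```bash
python3 plan.py '[[0.412,0.2327,0.07,4.4]]'
```

```text
now [0.4117 0.2327 0.1085] [-1.7996e+02 -3.0000e-02  4.4300e+00] t 33.72 open 0.0875 F [ 0.3 -0.3 -0.2] j [ 53.  14. -38.   0. -39.  41.]
[0.412, 0.2327, 0.07, 4.4] call 1 / 1 end [0.0004, 0.0, 0.0482] 0.0
```

Call:
send_rows([
  [[0,0,0.012],0],
  [[0,0,0.024],0],
  [[0,0,0.036],0],
  [[0,0,0.045],0],
  [[0,0,0.048],0],
])

```text
clock: 34.13
tool_pos: [0.4114, 0.2322, 0.0698]
orientation: [180.0, 0.0, 4.4]
force: [-0.4, 0.8, -0.7]
opening: 0.0875
gripper_force: 0.0
```

Call:
send_rows([
  [[0,0,0],0],
  [[0,0,0],0],
  [[0,0,0],0],
  [[0,0,0],0],
  [[0,0,0],0],
], gripper=0.5)

```text
clock: 34.55
tool_pos: [0.4118, 0.2328, 0.071]
orientation: [-180.0, -0.0, 4.4]
force: [0.1, 0.8, 0.4]
opening: 0.0599
gripper_force: 0.7
```

Call:
send_rows([
  [[0,0,0],0],
  [[0,0,0],0],
  [[0,0,0],0],
  [[0,0,0],0],
  [[0,0,0],0],
])

```text
clock: 34.97
tool_pos: [0.4119, 0.2329, 0.0709]
orientation: [-180.0, -0.0, 4.4]
force: [-1.3, 0.1, 5.6]
opening: 0.0558
gripper_force: 30.0
```

Call:
send_rows([
  [[0,0,-0.03],0],
  [[0,0,-0.06],0],
  [[0,0,-0.09],0],
  [[0,0,-0.12],0],
  [[0,0,-0.15],0],
])

```text
clock: 35.38
tool_pos: [0.4113, 0.2321, 0.1914]
orientation: [180.0, 0.0, 4.4]
force: [0.8, 0.9, -0.7]
opening: 0.0557
gripper_force: 30.0
```

```bash
python3 - <<'E'
from fit import *
t=ctrl.snapshot("top")
save(t,"t10.png",(335,160,465,290),4)
E
python3 plan.py '[[0.436,-0.274,0.22,-82.4]]' r
```

```text
now [0.4131 0.2337 0.1961] [-179.8    -0.28    4.48] t 35.43 open 0.0557 F [1.8 2.  3.8] j [ 53.   7. -32.   0. -51.  41.]
[0.436, -0.274, 0.22, -82.4] call 1 / 3 end [-0.007, 0.2117, -0.01] 0.322
    [[[-0.0014, 0.0423, -0.002], np.float64(0.064)], [[-0.0028, 0.0847, -0.004], np.float64(0.129)], [[-0.0042, 0.127, -0.006], np.float64(0.193)], [[-0.0056, 0.1694, -0.008], np.float64(0.258)], [[-0.007, 0.2117, -0.01], np.float64(0.322)]]
[0.436, -0.274, 0.22, -82.4] call 2 / 3 end [0.0964, 0.1885, -0.01] 0.322
    [[[0.0193, 0.0377, -0.002], np.float64(0.064)], [[0.0386, 0.0754, -0.004], np.float64(0.129)], [[0.0578, 0.1131, -0.006], np.float64(0.193)], [[0.0771, 0.1508, -0.008], np.float64(0.258)], [[0.0964, 0.1885, -0.01], np.float64(0.322)]]
[0.436, -0.274, 0.22, -82.4] call 3 / 3 end [0.1757, 0.1182, -0.0099] 0.321
    [[[0.0351, 0.0236, -0.002], np.float64(0.064)], [[0.0703, 0.0473, -0.004], np.float64(0.128)], [[0.1054, 0.0709, -0.0059], np.float64(0.193)], [[0.1406, 0.0946, -0.0079], np.float64(0.257)], [[0.1757, 0.1182, -0.0099], np.float64(0.321)]]
```

View pics/t10.png

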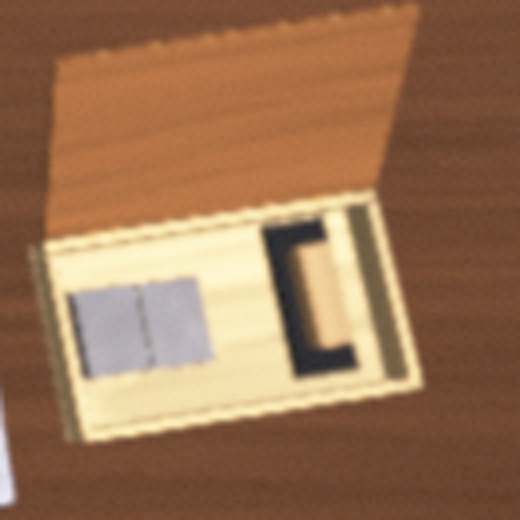

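Call:
send_rows([
  [[-0.001,0.042,-0.002],0.064],
  [[-0.003,0.085,-0.004],0.129],
  [[-0.004,0.127,-0.006],0.193],
  [[-0.006,0.17,-0.008],0.258],
  [[-0.007,0.212,-0.01],0.322],
])

```text
clock: 35.85
tool_pos: [0.4184, 0.0614, 0.1983]
orientation: [180.0, 0.0, -24.8]
force: [0.7, 0.1, -0.3]
opening: 0.0556
gripper_force: 30.0
```

Call:
send_rows([
  [[0.019,0.038,-0.002],0.064],
  [[0.039,0.075,-0.004],0.129],
  [[0.058,0.113,-0.006],0.193],
  [[0.077,0.151,-0.008],0.258],
  [[0.096,0.189,-0.01],0.322],
])

```text
clock: 36.27
tool_pos: [0.4256, -0.1081, 0.2064]
orientation: [-180.0, 0.0, -53.8]
force: [1.4, 0.3, -1.1]
opening: 0.0555
gripper_force: 30.0
```

Call:
send_rows([
  [[0.035,0.024,-0.002],0.064],
  [[0.07,0.047,-0.004],0.128],
  [[0.105,0.071,-0.006],0.193],
  [[0.141,0.095,-0.008],0.257],
  [[0.176,0.118,-0.01],0.321],
])

```text
clock: 36.68
tool_pos: [0.4333, -0.2775, 0.2142]
orientation: [180.0, 0.0, -82.7]
force: [0.5, 0.5, -0.3]
opening: 0.0557
gripper_force: 30.0
```

Call:
send_rows([
  [[0,0,0],0],
  [[0,0,0],0],
  [[0,0,0],0],
  [[0,0,0],0],
  [[0,0,0],0],
])

```text
clock: 37.1
tool_pos: [0.4339, -0.2748, 0.2145]
orientation: [180.0, 0.0, -82.3]
force: [0.4, 0.2, -0.7]
opening: 0.0556
gripper_force: 30.0
```

```bash
python3 - <<'E'
from fit import *
t=ctrl.snapshot("top")
X=onz(t,[[396.1,240]],.02)[:,:2]-[.434,-.2585]
a=np.radians(7.6);R=np.array([[np.cos(a),-np.sin(a)],[np.sin(a),np.cos(a)]]);print(X+[.434,-.2585],(X@R).round(4))
E
python3 plan.py '[[0.436,-0.274,0.13,-82.4],[0.436,-0.274,0.0785,-82.4]]'
```

```text
[[ 0.42926516 -0.2770257 ]] [[-0.0071 -0.0177]]
now [ 0.434  -0.2748  0.2146] [-179.98    0.    -82.32] t 37.15 open 0.0553 F [ 0.4  0.1 -0.1] j [-10.   9. -26.  -0. -55.  18.]
[0.436, -0.274, 0.13, -82.4] call 1 / 1 end [-0.0007, -0.0026, 0.1058] 0.001
[0.436, -0.274, 0.0785, -82.4] call 1 / 1 end [0.0, 0.0, 0.0643] -0.0
```

Call:
send_rows([
  [[0,0,0.022],0],
  [[0.001,-0.001,0.044],0],
  [[0.001,-0.001,0.066],0],
  [[0.001,-0.001,0.088],0],
  [[0.001,-0.001,0.106],0],
])

```text
clock: 37.57
tool_pos: [0.4348, -0.2755, 0.1289]
orientation: [180.0, 0.0, -82.3]
force: [-0.3, 0.6, -0.2]
opening: 0.0555
gripper_force: 30.0
```

Call:
send_rows([
  [[0,0,0.015],0],
  [[0,0,0.03],0],
  [[0,0,0.045],0],
  [[0,0,0.057],0],
  [[0,0,0.065],0],
])

```text
clock: 37.98
tool_pos: [0.4348, -0.2757, 0.0769]
orientation: [180.0, 0.0, -82.4]
force: [-0.5, 1.1, 4.8]
opening: 0.0556
gripper_force: 30.0
```

Call:
send_rows([
  [[0,0,0],0],
  [[0,0,0],0],
  [[0,0,0],0],
  [[0,0,0],0],
  [[0,0,0],0],
], gripper=0.7)

```text
clock: 38.4
tool_pos: [0.4351, -0.2764, 0.0782]
orientation: [-180.0, -0.0, -82.4]
force: [-0.1, -0.0, -0.4]
opening: 0.0614
gripper_force: 0.0
```

Call:
send_rows([
  [[0,0,-0.02],0],
  [[0,0,-0.05],0],
  [[0,0,-0.09],0],
  [[0,0,-0.13],0],
  [[0,0,-0.17],0],
])

```text
clock: 38.82
tool_pos: [0.4344, -0.2764, 0.2155]
orientation: [-180.0, -0.0, -82.4]
force: [1.0, 0.1, -0.1]
opening: 0.0611
gripper_force: 0.0
```

```bash
python3 plan.py '[[0.416,0.3495,0.2,-10],[0.416,0.3495,0.11,-10]]' r
```

```text
now [ 0.4344 -0.2764  0.2155] [-179.99   -0.    -82.43] t 38.82 open 0.0611 F [ 1.   0.1 -0.1] j [-11.   9. -26.  -0. -55.  18.]
[0.416, 0.3495, 0.2, -10] call 1 / 4 end [-0.1946, -0.02, 0.0048] -0.201
    [[[-0.0389, -0.004, 0.001], np.float64(-0.04)], [[-0.0778, -0.008, 0.0019], np.float64(-0.08)], [[-0.1168, -0.012, 0.0029], np.float64(-0.121)], [[-0.1557, -0.016, 0.0038], np.float64(-0.161)], [[-0.1946, -0.02, 0.0048], np.float64(-0.201)]]
[0.416, 0.3495, 0.2, -10] call 2 / 4 end [-0.1788, -0.0795, 0.0048] -0.201
    [[[-0.0358, -0.0159, 0.001], np.float64(-0.04)], [[-0.0715, -0.0318, 0.0019], np.float64(-0.08)], [[-0.1073, -0.0477, 0.0029], np.float64(-0.121)], [[-0.143, -0.0636, 0.0038], np.float64(-0.161)], [[-0.1788, -0.0795, 0.0048], np.float64(-0.201)]]
[0.416, 0.3495, 0.2, -10] call 3 / 4 end [-0.1453, -0.1311, 0.0049] -0.201
    [[[-0.0291, -0.0262, 0.001], np.float64(-0.04)], [[-0.0581, -0.0524, 0.002], np.float64(-0.08)], [[-0.0872, -0.0787, 0.0029], np.float64(-0.121)], [[-0.1162, -0.1049, 0.0039], np.float64(-0.161)], [[-0.1453, -0.1311, 0.0049], np.float64(-0.201)]]
[0.416, 0.3495, 0.2, -10] call 4 / 4 end [-0.0974, -0.1698, 0.0048] -0.202
    [[[-0.0195, -0.034, 0.001], np.float64(-0.04)], [[-0.039, -0.0679, 0.0019], np.float64(-0.081)], [[-0.0584, -0.1019, 0.0029], np.float64(-0.121)], [[-0.0779, -0.1358, 0.0038], np.float64(-0.162)], [[-0.0974, -0.1698, 0.0048], np.float64(-0.202)]]
[0.416, 0.3495, 0.11, -10] call 1 / 1 end [0.0, 0.0, 0.1125] 0.0
    [[[0.0, 0.0, 0.0225], np.float64(0.0)], [[0.0, 0.0, 0.045], np.float64(0.0)], [[0.0, 0.0, 0.0675], np.float64(0.0)], [[0.0, 0.0, 0.09], np.float64(0.0)], [[0.0, 0.0, 0.1125], np.float64(0.0)]]
```

Call:
send_rows([
  [[-0.039,-0.004,0.001],-0.04],
  [[-0.078,-0.008,0.002],-0.08],
  [[-0.117,-0.012,0.003],-0.121],
  [[-0.156,-0.016,0.004],-0.161],
  [[-0.195,-0.02,0.005],-0.201],
], gripper=1)

```text
clock: 39.23
tool_pos: [0.4297, -0.1185, 0.2102]
orientation: [-179.9, -0.0, -64.2]
force: [0.6, 0.7, 0.4]
opening: 0.0858
gripper_force: 0.0
```

Call:
send_rows([
  [[-0.036,-0.016,0.001],-0.04],
  [[-0.072,-0.032,0.002],-0.08],
  [[-0.107,-0.048,0.003],-0.121],
  [[-0.143,-0.064,0.004],-0.161],
  [[-0.179,-0.08,0.005],-0.201],
])

```text
clock: 39.65
tool_pos: [0.4254, 0.0386, 0.2062]
orientation: [-179.9, -0.0, -46.1]
force: [0.6, 0.3, 0.1]
opening: 0.0872
gripper_force: 0.0
```

Call:
send_rows([
  [[-0.029,-0.026,0.001],-0.04],
  [[-0.058,-0.052,0.002],-0.08],
  [[-0.087,-0.079,0.003],-0.121],
  [[-0.116,-0.105,0.004],-0.161],
  [[-0.145,-0.131,0.005],-0.201],
])

```text
clock: 40.07
tool_pos: [0.4209, 0.195, 0.2022]
orientation: [-179.9, -0.0, -28.0]
force: [0.2, 0.6, 0.3]
opening: 0.0876
gripper_force: 0.0
```

Call:
send_rows([
  [[-0.02,-0.034,0.001],-0.04],
  [[-0.039,-0.068,0.002],-0.081],
  [[-0.058,-0.102,0.003],-0.121],
  [[-0.078,-0.136,0.004],-0.162],
  [[-0.097,-0.17,0.005],-0.202],
])

```text
clock: 40.48
tool_pos: [0.4167, 0.3514, 0.198]
orientation: [-180.0, -0.0, -9.8]
force: [0.7, 0.5, -0.1]
opening: 0.0879
gripper_force: 0.0
```

Call:
send_rows([
  [[0,0,0.022],0],
  [[0,0,0.045],0],
  [[0,0,0.068],0],
  [[0,0,0.09],0],
  [[0,0,0.112],0],
])

```text
clock: 40.9
tool_pos: [0.417, 0.35, 0.1076]
orientation: [-180.0, -0.0, -10.0]
force: [-0.2, -0.6, -0.7]
opening: 0.0878
gripper_force: 0.0
```

```bash
python3 plan.py '[[0.416,0.3495,0.07,-10]]'; python3 - <<'E'
from fit import *
t=ctrl.snapshot("top"); save(t,"t11.png",(335,160,465,290),4)
E
```

```text
now [0.417  0.35   0.1076] [-1.7997e+02 -1.0000e-02 -9.9700e+00] t 40.9 open 0.0878 F [-0.2 -0.6 -0.7] j [ 61.  19. -29.  -0. -42.  19.]
[0.416, 0.3495, 0.07, -10] call 1 / 1 end [-0.0011, 0.0008, 0.047] 0.0
```

View pics/t11.png

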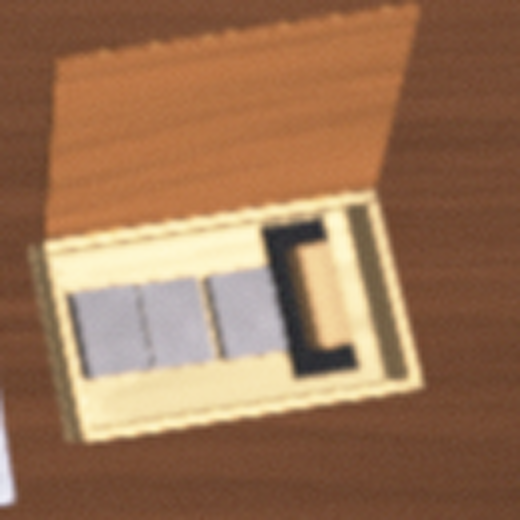

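Call:
send_rows([
  [[0,0,0.012],0],
  [[-0.001,0.001,0.024],0],
  [[-0.001,0.001,0.036],0],
  [[-0.001,0.001,0.045],0],
  [[-0.001,0.001,0.047],0],
])

```text
clock: 41.37
tool_pos: [0.4158, 0.3488, 0.0695]
orientation: [179.9, 0.0, -10.0]
force: [-0.0, 0.7, 0.0]
opening: 0.0874
gripper_force: 0.0
```

Call:
send_rows([
  [[0,0,0],0],
  [[0,0,0],0],
  [[0,0,0],0],
  [[0,0,0],0],
  [[0,0,0],0],
], gripper=0.5)

```text
clock: 41.78
tool_pos: [0.4162, 0.3495, 0.071]
orientation: [-180.0, -0.0, -10.0]
force: [-0.2, 0.4, -0.8]
opening: 0.0601
gripper_force: 0.0
```

Call:
send_rows([
  [[0,0,0],0],
  [[0,0,0],0],
  [[0,0,0],0],
  [[0,0,0],0],
  [[0,0,0],0],
])

```text
clock: 42.2
tool_pos: [0.4163, 0.3495, 0.0709]
orientation: [-180.0, -0.0, -10.0]
force: [-0.7, 0.0, 5.2]
opening: 0.0555
gripper_force: 30.0
```

Call:
send_rows([
  [[0,0,-0.03],0],
  [[0,0,-0.06],0],
  [[0,0,-0.09],0],
  [[0,0,-0.12],0],
  [[0,0,-0.15],0],
])

```text
clock: 42.62
tool_pos: [0.4158, 0.3487, 0.1912]
orientation: [179.9, 0.0, -10.0]
force: [0.7, 0.8, -1.0]
opening: 0.0556
gripper_force: 30.0
```

```bash
python3 plan.py '[[0.435,-0.2745,0.22,-82.4]]' r
```

```text
now [0.4158 0.3487 0.1912] [ 1.7994e+02  4.0000e-02 -9.9900e+00] t 42.62 open 0.0556 F [ 0.7  0.8 -1. ] j [ 61.  13. -24.  -0. -53.  19.]
[0.435, -0.2745, 0.22, -82.4] call 1 / 4 end [0.0397, 0.1908, -0.009] 0.201
    [[[0.0079, 0.0382, -0.0018], np.float64(0.04)], [[0.0159, 0.0763, -0.0036], np.float64(0.08)], [[0.0238, 0.1145, -0.0054], np.float64(0.121)], [[0.0318, 0.1526, -0.0072], np.float64(0.161)], [[0.0397, 0.1908, -0.009], np.float64(0.201)]]
[0.435, -0.2745, 0.22, -82.4] call 2 / 4 end [0.097, 0.169, -0.009] 0.201
    [[[0.0194, 0.0338, -0.0018], np.float64(0.04)], [[0.0388, 0.0676, -0.0036], np.float64(0.08)], [[0.0582, 0.1014, -0.0054], np.float64(0.121)], [[0.0776, 0.1352, -0.0072], np.float64(0.161)], [[0.097, 0.169, -0.009], np.float64(0.201)]]
[0.435, -0.2745, 0.22, -82.4] call 3 / 4 end [0.1447, 0.1305, -0.009] 0.201
    [[[0.0289, 0.0261, -0.0018], np.float64(0.04)], [[0.0579, 0.0522, -0.0036], np.float64(0.08)], [[0.0868, 0.0783, -0.0054], np.float64(0.121)], [[0.1158, 0.1044, -0.0072], np.float64(0.161)], [[0.1447, 0.1305, -0.009], np.float64(0.201)]]
[0.435, -0.2745, 0.22, -82.4] call 4 / 4 end [0.178, 0.0792, -0.009] 0.202
    [[[0.0356, 0.0158, -0.0018], np.float64(0.04)], [[0.0712, 0.0317, -0.0036], np.float64(0.081)], [[0.1068, 0.0475, -0.0054], np.float64(0.121)], [[0.1424, 0.0634, -0.0072], np.float64(0.162)], [[0.178, 0.0792, -0.009], np.float64(0.202)]]
```

Call:
send_rows([
  [[0.008,0.038,-0.002],0.04],
  [[0.016,0.076,-0.004],0.08],
  [[0.024,0.114,-0.005],0.121],
  [[0.032,0.153,-0.007],0.161],
  [[0.04,0.191,-0.009],0.201],
])

```text
clock: 43.03
tool_pos: [0.4205, 0.1914, 0.1974]
orientation: [180.0, 0.0, -28.2]
force: [0.4, -0.3, -0.8]
opening: 0.0557
gripper_force: 30.0
```

Call:
send_rows([
  [[0.019,0.034,-0.002],0.04],
  [[0.039,0.068,-0.004],0.08],
  [[0.058,0.101,-0.005],0.121],
  [[0.078,0.135,-0.007],0.161],
  [[0.097,0.169,-0.009],0.201],
])

```text
clock: 43.45
tool_pos: [0.4254, 0.0358, 0.2047]
orientation: [180.0, 0.0, -46.3]
force: [0.5, 0.2, -0.3]
opening: 0.0556
gripper_force: 30.0
```

Call:
send_rows([
  [[0.029,0.026,-0.002],0.04],
  [[0.058,0.052,-0.004],0.08],
  [[0.087,0.078,-0.005],0.121],
  [[0.116,0.104,-0.007],0.161],
  [[0.145,0.13,-0.009],0.201],
])

```text
clock: 43.87
tool_pos: [0.4306, -0.1198, 0.2119]
orientation: [180.0, 0.0, -64.4]
force: [0.9, 0.8, -0.5]
opening: 0.0554
gripper_force: 30.0
```

Call:
send_rows([
  [[0.036,0.016,-0.002],0.04],
  [[0.071,0.032,-0.004],0.081],
  [[0.107,0.048,-0.005],0.121],
  [[0.142,0.063,-0.007],0.162],
  [[0.178,0.079,-0.009],0.202],
])

```text
clock: 44.28
tool_pos: [0.4356, -0.2755, 0.2189]
orientation: [180.0, 0.0, -82.6]
force: [0.3, 1.2, -1.0]
opening: 0.0557
gripper_force: 30.0
```

Call:
send_rows([
  [[0,0,0],0],
  [[0,0,0],0],
  [[0,0,0],0],
  [[0,0,0],0],
  [[0,0,0],0],
])

```text
clock: 44.7
tool_pos: [0.4363, -0.2731, 0.2193]
orientation: [180.0, 0.0, -82.3]
force: [-0.3, 0.6, -1.1]
opening: 0.0559
gripper_force: 30.0
```

```bash
python3 plan.py '[[0.435,-0.275,0.13,-82.4],[0.435,-0.275,0.0925,-82.4]]'
```

```text
now [ 0.4363 -0.2731  0.2193] [ 1.800e+02  1.000e-02 -8.233e+01] t 44.7 open 0.0559 F [-0.3  0.6 -1.1] j [-10.   9. -25.  -0. -56.  18.]
[0.435, -0.275, 0.13, -82.4] call 1 / 1 end [0.0022, 0.0019, 0.1116] 0.001
[0.435, -0.275, 0.0925, -82.4] call 1 / 1 end [-0.0, -0.0, 0.0469] -0.0
```

Call:
send_rows([
  [[0,0,0.022],0],
  [[0.001,0.001,0.044],0],
  [[0.002,0.001,0.066],0],
  [[0.002,0.002,0.088],0],
  [[0.002,0.002,0.112],0],
])

```text
clock: 45.12
tool_pos: [0.4353, -0.2749, 0.1295]
orientation: [-179.9, -0.0, -82.3]
force: [0.0, -0.9, -1.4]
opening: 0.0558
gripper_force: 30.0
```

Call:
send_rows([
  [[0,0,0.012],0],
  [[0,0,0.024],0],
  [[0,0,0.034],0],
  [[0,0,0.042],0],
  [[0,0,0.047],0],
])

```text
clock: 45.53
tool_pos: [0.4351, -0.2757, 0.0918]
orientation: [-180.0, -0.0, -82.4]
force: [-3.8, 5.4, 30.0]
opening: 0.0561
gripper_force: 30.0
```

Call:
send_rows([
  [[0,0,0],0],
  [[0,0,0],0],
  [[0,0,0],0],
  [[0,0,0],0],
  [[0,0,0],0],
], gripper=0.7)

```text
clock: 45.95
tool_pos: [0.4351, -0.2759, 0.0924]
orientation: [-180.0, -0.0, -82.4]
force: [0.1, -0.0, -0.1]
opening: 0.0614
gripper_force: 0.0
```

Call:
send_rows([
  [[0,0,-0.02],0],
  [[0,0,-0.05],0],
  [[0,0,-0.09],0],
  [[0,0,-0.13],0],
  [[0,0,-0.17],0],
])

```text
clock: 46.37
tool_pos: [0.4346, -0.2757, 0.2297]
orientation: [180.0, 0.0, -82.4]
force: [1.8, -0.2, -0.0]
opening: 0.0613
gripper_force: 0.0
```

```bash
python3 plan.py '[[0.43,-0.08,0.24,-82.4]]' r
```

```text
now [ 0.4346 -0.2757  0.2297] [179.99   0.   -82.43] t 46.37 open 0.0613 F [ 1.8 -0.2 -0. ] j [-11.   8. -24.  -0. -57.  18.]
[0.43, -0.08, 0.24, -82.4] call 1 / 1 end [-0.2433, -0.0266, -0.0129] -0.0
    [[[-0.0487, -0.0053, -0.0026], np.float64(-0.0)], [[-0.0973, -0.0106, -0.0052], np.float64(-0.0)], [[-0.146, -0.016, -0.0077], np.float64(-0.0)], [[-0.1946, -0.0213, -0.0103], np.float64(-0.0)], [[-0.2433, -0.0266, -0.0129], np.float64(-0.0)]]
```

```bash
python3 - <<'E'
from fit import *
t=ctrl.snapshot("top")
for n,z in(("basket",.04),("jar",.04),("cup",.04)):
    d=ctrl.boxes_of(t,n)[0]; print(n,onz(t,px(t,d),z)[0].round(3),round(d["conf"],2))
d=ctrl.cut_out(t,"lid")[0]; c=cv2.convexHull(np.argwhere(d["pixels"])[:,::-1].astype(np.int32)); print(cv2.approxPolyDP(c,4,True)[:,0].tolist())
E
python3 plan.py '[[0.44,-0.258,0.27,-82.4],[0.622,-0.233,0.27,-82.4],[0.622,-0.233,0.19,-82.4],[0.424,-0.26,0.19,-82.4]]' r
```

```text
basket [ 0.76 -0.24  0.04] 0.61
jar [0.801 0.094 0.04 ] 0.94
cup [ 0.418 -0.017  0.04 ] 0.71
[[144, 309], [144, 318], [131, 330], [121, 330], [113, 322], [114, 310], [123, 304], [137, 303]]
now [ 0.4346 -0.2756  0.228 ] [-1.7997e+02  2.0000e-02 -8.2450e+01] t 46.62 open 0.0614 F [-0.1 -1.2 -0.4] j [-11.   9. -25.  -0. -57.  18.]
[0.44, -0.258, 0.27, -82.4] call 1 / 1 end [-0.021, -0.0096, -0.0525] -0.001
    [[[-0.0042, -0.0019, -0.0105], np.float64(-0.0)], [[-0.0084, -0.0038, -0.021], np.float64(-0.0)], [[-0.0126, -0.0058, -0.0315], np.float64(-0.001)], [[-0.0168, -0.0077, -0.042], np.float64(-0.001)], [[-0.021, -0.0096, -0.0525], np.float64(-0.001)]]
[0.622, -0.233, 0.27, -82.4] call 1 / 1 end [-0.0007, -0.2296, -0.0] 0.0
    [[[-0.0001, -0.0459, -0.0], np.float64(0.0)], [[-0.0003, -0.0918, -0.0], np.float64(0.0)], [[-0.0004, -0.1378, -0.0], np.float64(0.0)], [[-0.0006, -0.1837, -0.0], np.float64(0.0)], [[-0.0007, -0.2296, -0.0], np.float64(0.0)]]
[0.622, -0.233, 0.19, -82.4] call 1 / 1 end [0.0, -0.0, 0.1] 0.0
    [[[0.0, -0.0, 0.02], np.float64(0.0)], [[0.0, -0.0, 0.04], np.float64(0.0)], [[0.0, -0.0, 0.06], np.float64(0.0)], [[0.0, -0.0, 0.08], np.float64(0.0)], [[0.0, -0.0, 0.1], np.float64(0.0)]]
[0.424, -0.26, 0.19, -82.4] call 1 / 1 end [0.0006, 0.2498, -0.0] 0.0
    [[[0.0001, 0.05, -0.0], np.float64(0.0)], [[0.0002, 0.0999, -0.0], np.float64(0.0)], [[0.0004, 0.1499, -0.0], np.float64(0.0)], [[0.0005, 0.1998, -0.0], np.float64(0.0)], [[0.0006, 0.2498, -0.0], np.float64(0.0)]]
```

Call:
send_rows([
  [[-0.004,-0.002,-0.011],0],
  [[-0.008,-0.004,-0.021],0],
  [[-0.013,-0.006,-0.032],0],
  [[-0.017,-0.008,-0.042],0],
  [[-0.021,-0.01,-0.053],0],
], gripper=0)

```text
clock: 47.03
tool_pos: [0.4409, -0.2576, 0.2713]
orientation: [180.0, 0.0, -82.4]
force: [-0.8, 0.3, 0.5]
opening: 0.0336
gripper_force: 0.0
```

Call:
send_rows([
  [[0,-0.046,0],0],
  [[0,-0.092,0],0],
  [[0,-0.138,0],0],
  [[-0.001,-0.184,0],0],
  [[-0.001,-0.23,0],0],
])

```text
clock: 47.45
tool_pos: [0.6248, -0.2322, 0.2713]
orientation: [-180.0, -0.0, -82.4]
force: [0.7, -0.6, 0.5]
opening: 0.0021
gripper_force: 0.0
```

Call:
send_rows([
  [[0,0,0.02],0],
  [[0,0,0.04],0],
  [[0,0,0.06],0],
  [[0,0,0.08],0],
  [[0,0,0.1],0],
])

```text
clock: 47.87
tool_pos: [0.6233, -0.2326, 0.1902]
orientation: [-180.0, -0.0, -82.4]
force: [-0.1, -0.5, -0.3]
opening: 0.0003
gripper_force: 0.0
```

Call:
send_rows([
  [[0,0.016,0],0],
  [[0,0.032,0],0],
  [[0,0.048,0],0],
  [[0,0.064,0],0],
  [[0,0.08,0],0],
])

```text
clock: 48.28
tool_pos: [0.5647, -0.241, 0.1955]
orientation: [-179.3, -0.2, -82.2]
force: [2.4, -0.3, 3.9]
opening: 0.0007
gripper_force: 2.0
```

```bash
python3 plan.py '[]'; python3 - <<'E'
from fit import *
s=ctrl.snapshot("scene");t=ctrl.snapshot("top")
for p in(s,t):
    for d in ctrl.cut_out(p,"lid")[:1]:
        c=cv2.convexHull(np.argwhere(d["pixels"])[:,::-1].astype(np.int32)); print(d["conf"],cv2.approxPolyDP(c,3,True)[:,0].tolist())
box=[.434,-.2585,.1326]
for a in(1.3,1.5,1.7,1.9,2.1): print(a,proj(s,place(np.array([[.062-.139*np.cos(a),y,.0445+.139*np.sin(a)] for y in(.106,-.106)]),*box)).round().tolist())
E
python3 plan.py '[]'
```

```text
now [ 0.5647 -0.241   0.1955] [-179.31   -0.24  -82.25] t 48.28 open 0.0007 F [ 2.4 -0.3  3.9] j [ -5.  19. -15.   0. -55.  13.]
0.75 [[180, 181], [115, 185], [101, 157], [175, 154]]
0.74 [[450, 179], [438, 194], [433, 183]]
1.3 [[177.0, 139.0], [105.0, 141.0]]
1.5 [[176.0, 142.0], [103.0, 144.0]]
1.7 [[176.0, 148.0], [101.0, 150.0]]
1.9 [[175.0, 154.0], [99.0, 157.0]]
2.1 [[175.0, 163.0], [98.0, 165.0]]
now [ 0.5603 -0.2413  0.1915] [-1.7991e+02 -3.0000e-02 -8.2410e+01] t 48.48 open 0.0007 F [1.3 1.3 2.8] j [ -5.  19. -15.   0. -55.  13.]
```

Call:
send_rows([
  [[0,0.014,-0.004],0],
  [[0,0.028,-0.005],0],
  [[0,0.042,-0.005],0],
  [[0,0.056,-0.005],0],
  [[0,0.07,-0.005],0],
])

```text
clock: 48.9
tool_pos: [0.5023, -0.249, 0.1939]
orientation: [179.9, 0.0, -82.5]
force: [2.1, -0.8, -1.5]
opening: 0.0008
gripper_force: 0.8
```

Call:
send_rows([
  [[0,0.014,0],0],
  [[0,0.028,0],0],
  [[0,0.042,0],0],
  [[0,0.056,0],0],
  [[0,0.07,0],0],
])

```text
clock: 49.32
tool_pos: [0.4472, -0.2564, 0.1945]
orientation: [180.0, 0.0, -82.4]
force: [0.5, 0.6, 0.3]
opening: 0.0004
gripper_force: 0.5
```

Call:
send_rows([
  [[0,0.008,0.001],0],
  [[0,0.016,0.002],0],
  [[0,0.024,0.003],0],
  [[0,0.032,0.004],0],
  [[0,0.035,0.005],0],
])

```text
clock: 49.73
tool_pos: [0.4198, -0.26, 0.1903]
orientation: [180.0, 0.0, -82.4]
force: [-0.1, 0.9, 0.6]
opening: 0.0005
gripper_force: 0.3
```

```bash
python3 plan.py '[[0.43,-0.26,0.25],[0.398,-0.264,0.25],[0.398,-0.264,0.118]]' r; python3 - <<'E'
from fit import *
s=ctrl.snapshot("scene")
for p in(s,):
    for d in ctrl.cut_out(p,"lid")[:1]:
        c=cv2.convexHull(np.argwhere(d["pixels"])[:,::-1].astype(np.int32)); print(d["conf"],cv2.approxPolyDP(c,3,True)[:,0].tolist())
box=[.434,-.2585,.1326]
for a in(.4,.6,.8,1.0,1.3,1.5): print(a,proj(s,place(np.array([[.062-.139*np.cos(a),y,.0445+.139*np.sin(a)] for y in(.106,-.106)]),*box)).round().tolist())
E
```

```text
now [ 0.4198 -0.26    0.1903] [ 1.7998e+02  1.0000e-02 -8.2440e+01] t 49.73 open 0.0005 F [-0.1  0.9  0.6] j [ -9.   9. -30.  -0. -51.  16.]
[0.43, -0.26, 0.25] call 1 / 1 end [0.0017, -0.0127, -0.0746] -0.0
    [[[0.0003, -0.0025, -0.0149], np.float64(-0.0)], [[0.0007, -0.0051, -0.0298], np.float64(-0.0)], [[0.001, -0.0076, -0.0448], np.float64(-0.0)], [[0.0014, -0.0102, -0.0597], np.float64(-0.0)], [[0.0017, -0.0127, -0.0746], np.float64(-0.0)]]
[0.398, -0.264, 0.25] call 1 / 1 end [-0.0003, 0.0403, 0.0] -0.0
    [[[-0.0001, 0.0081, 0.0], np.float64(-0.0)], [[-0.0001, 0.0161, 0.0], np.float64(-0.0)], [[-0.0002, 0.0242, 0.0], np.float64(-0.0)], [[-0.0002, 0.0322, 0.0], np.float64(-0.0)], [[-0.0003, 0.0403, 0.0], np.float64(-0.0)]]
[0.398, -0.264, 0.118] call 1 / 1 end [0.0, 0.0, 0.165] -0.0
    [[[0.0, 0.0, 0.033], np.float64(-0.0)], [[0.0, 0.0, 0.066], np.float64(-0.0)], [[0.0, 0.0, 0.099], np.float64(-0.0)], [[0.0, 0.0, 0.132], np.float64(-0.0)], [[0.0, 0.0, 0.165], np.float64(-0.0)]]
0.75 [[181, 179], [113, 183], [113, 141], [179, 140]]
0.4 [[181.0, 146.0], [116.0, 148.0]]
0.6 [[180.0, 142.0], [114.0, 144.0]]
0.8 [[179.0, 139.0], [111.0, 141.0]]
1.0 [[178.0, 138.0], [109.0, 139.0]]
1.3 [[177.0, 139.0], [105.0, 141.0]]
1.5 [[176.0, 142.0], [103.0, 144.0]]
```

Call:
send_rows([
  [[0,-0.006,-0.015],0],
  [[0,-0.01,-0.03],0],
  [[0.001,-0.013,-0.045],0],
  [[0.002,-0.013,-0.06],0],
  [[0.002,-0.013,-0.075],0],
])

```text
clock: 50.25
tool_pos: [0.4315, -0.2602, 0.2508]
orientation: [180.0, 0.0, -82.4]
force: [0.5, -0.6, -0.1]
opening: 0.0004
gripper_force: 0.0
```

Call:
send_rows([
  [[0,0.008,0],0],
  [[0,0.016,0],0],
  [[0,0.024,0],0],
  [[0,0.032,0],0],
  [[0,0.04,0],0],
])

```text
clock: 50.67
tool_pos: [0.3984, -0.2644, 0.2499]
orientation: [179.9, 0.0, -82.4]
force: [0.4, 0.3, 1.3]
opening: 0.0007
gripper_force: 0.0
```

Call:
send_rows([
  [[0,0,0.018],0],
  [[0,0,0.036],0],
  [[0,0,0.054],0],
  [[0,0,0.072],0],
  [[0,0,0.09],0],
])

```text
clock: 51.08
tool_pos: [0.3945, -0.2646, 0.1772]
orientation: [179.5, 0.1, -82.5]
force: [1.8, 0.6, 0.7]
opening: 0.0003
gripper_force: 0.3
```

Call:
send_rows([
  [[0,0,0.015],0],
  [[0,0,0.03],0],
  [[0,0,0.045],0],
  [[0,0,0.058],0],
  [[0,0,0.07],0],
])

```text
clock: 51.5
tool_pos: [0.3987, -0.2644, 0.1216]
orientation: [179.9, 0.0, -82.4]
force: [-0.4, -0.6, 0.3]
opening: 0.0005
gripper_force: 0.3
```

Call:
send_rows([
  [[0,0,0.001],0],
  [[0,0,0.002],0],
  [[0,0,0.004],0],
  [[0,0,0.005],0],
  [[0,0,0.006],0],
])

```text
clock: 51.92
tool_pos: [0.3998, -0.2644, 0.1181]
orientation: [-180.0, -0.0, -82.4]
force: [0.7, 0.2, 0.8]
opening: 0.0005
gripper_force: 0.2
```

Call:
send_rows([
  [[0,0,0],0],
  [[0,0,0.001],0],
  [[0,0,0.001],0],
  [[0,0,0.001],0],
  [[0,0,0.001],0],
])

```text
clock: 52.33
tool_pos: [0.3996, -0.2644, 0.117]
orientation: [-180.0, -0.0, -82.4]
force: [0.1, 0.3, 0.1]
opening: 0.0001
gripper_force: 0.2
```

Call:
send_rows([
  [[0,0,0.0005],0],
  [[0,0,0.001],0],
  [[0,0,0.0015],0],
  [[0,0,0.002],0],
  [[0,0,0.002],0],
])

```text
clock: 52.75
tool_pos: [0.3996, -0.2644, 0.1162]
orientation: [-180.0, -0.0, -82.4]
force: [-3.2, 2.5, 12.8]
opening: 0.0004
gripper_force: 6.4
```

Call:
send_rows([
  [[0,0,0],0],
  [[0,0,0],0],
  [[0,0,0],0],
  [[0,0,0],0],
  [[0,0,0],0],
])

```text
clock: 53.17
tool_pos: [0.3997, -0.2644, 0.1162]
orientation: [-180.0, -0.0, -82.4]
force: [-3.6, 2.9, 12.3]
opening: 0.0003
gripper_force: 6.4
```

Call:
send_rows([
  [[0,0,0.0005],0],
  [[0,0,0.0005],0],
  [[0,0,0.0005],0],
  [[0,0,0],0],
  [[0,0,-0.005],0],
])

```text
clock: 53.58
tool_pos: [0.3993, -0.2643, 0.1193]
orientation: [180.0, 0.0, -82.4]
force: [-0.4, 0.2, -0.7]
opening: 0.0007
gripper_force: 0.0
```

Call:
send_rows([
  [[0,0,-0.04],0],
  [[0,0,-0.08],0],
  [[0,0,-0.12],0],
  [[0,0,-0.16],0],
  [[0,0,-0.18],0],
])

```text
clock: 54.0
tool_pos: [0.4004, -0.2648, 0.2674]
orientation: [-179.8, -0.1, -82.4]
force: [1.1, -0.3, -0.7]
opening: 0.0005
gripper_force: 0.0
```

```bash
python3 plan.py '[[0.4,-0.45,0.27]]' r
```

```text
now [ 0.4004 -0.2648  0.2674] [-1.7976e+02 -1.3000e-01 -8.2400e+01] t 54.0 open 0.0005 F [ 1.1 -0.3 -0.7] j [-10.   3. -25.   0. -61.  17.]
[0.4, -0.45, 0.27] call 1 / 1 end [0.2294, 0.0311, -0.0033] -0.0
    [[[0.0459, 0.0062, -0.0007], np.float64(-0.0)], [[0.0918, 0.0124, -0.0013], np.float64(-0.0)], [[0.1376, 0.0187, -0.002], np.float64(-0.0)], [[0.1835, 0.0249, -0.0026], np.float64(-0.0)], [[0.2294, 0.0311, -0.0033], np.float64(-0.0)]]
```

Call:
send_rows([
  [[0.046,0.006,0],0],
  [[0.092,0.012,0],0],
  [[0.138,0.019,0],0],
  [[0.184,0.025,0],0],
  [[0.23,0.031,0],0],
])

```text
clock: 54.42
tool_pos: [0.3988, -0.4517, 0.2633]
orientation: [-180.0, 0.0, -82.4]
force: [1.4, 0.6, 0.5]
opening: 0.0008
gripper_force: 0.0
```

```bash
python3 - <<'E'
from fit import *
t=ctrl.snapshot("top");s=ctrl.snapshot("scene")
a=t["color"][130:320,80:460,::-1];b=s["color"][110:270,70:390,::-1]
cv2.imwrite("pics/m14.png",np.vstack([cv2.resize(a,(600,300),interpolation=2),cv2.resize(b,(600,300),interpolation=2)]))
for n,p in(("s",s),("t",t)): print(n,[(px(p,d).round().tolist(),round(d["conf"],2)) for d in ctrl.boxes_of(p,"C1")])
box=[.434,-.2585,.1326]
for a in(0,.05,.1): print(a,[proj(p,place(np.array([[.062-.139*np.cos(a),y,.0475+.139*np.sin(a)] for y in(.106,-.106)]),*box)).round(1).tolist() for p in(t,s)])
d=ctrl.cut_out(t,"lid")
for q in d[:2]:
    c=cv2.convexHull(np.argwhere(q["pixels"])[:,::-1].astype(np.int32)); print(q["conf"],cv2.approxPolyDP(c,3,True)[:,0].tolist())
E
```

```text
s []
t [([298.0, 247.0], 0.55)]
0 [[[356.8, 275.7], [442.1, 262.1]], [[182.5, 157.2], [119.1, 159.1]]]
0.05 [[[357.6, 275.7], [443.5, 262.0]], [[182.3, 155.5], [118.7, 157.4]]]
0.1 [[[358.3, 275.5], [444.9, 261.7]], [[182.1, 153.9], [118.3, 155.7]]]
0.7 [[443, 262], [359, 276], [347, 221], [429, 208]]
0.54 [[336, 285], [259, 293], [254, 261], [253, 169], [311, 164], [331, 242]]
```

View pics/m14.png

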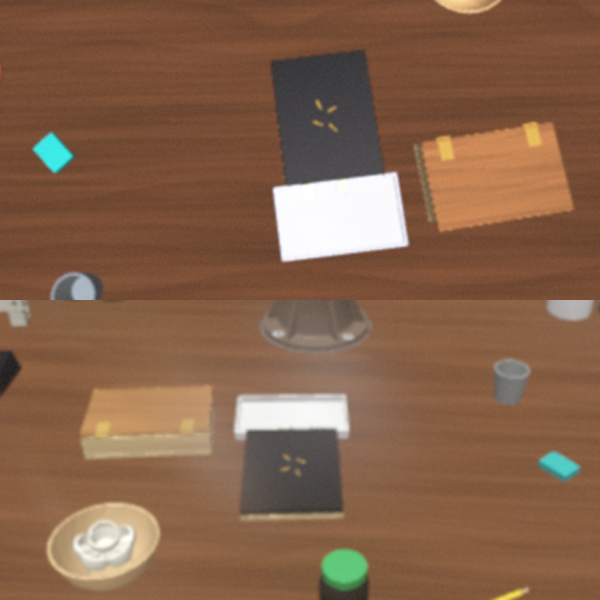

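The last picture shows the lid flat on the box (top crop about (500,175)) and the panel clear of chips. No grey stones are left on the bench, and the bowl, jar, cup and turquoise block stand where they were. Handing in.

```bash
python3 -c "
from h import *
print(ctrl.close_job())"
```

```text
the job is handed in; nothing more can be done
None
```

I swept both chips into the tray with the scraper, packed the scraper and all four grey stones in the box, shut the lid and handed the job in; no verdict came back.

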